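Load the filter cartridge into the dust extractor and lock it

ROBOT

A 6-joint arm with a two-finger parallel gripper is mounted at the origin on the work surface; the furniture and walls round the work are solid. World frame = base frame: x ahead of the robot, y to its left, z up, the work surface at z = 0. Lengths are in m, angles in rad, forces in N, time in s.
With the tool pointing down it reaches from about 0.375 to 0.975 m from the base axis. Payload 3.8 kg.
Tool frame: the origin (TCP) lies on the mounting face of the last link; the fingertips stand 173 mm ahead of it and the grasp point (between the pads) lies 155 mm ahead of it; z points along the fingers, y is the direction in which the jaws open and shut (so a half turn about z gives the same grasp; the last joint's range is limited). The gripper opens to 85 mm and grips with 20 to 120 N. Pads are 22 mm wide; open, the fingers measure 114 mm over their backs; the gripper's body (76 mm by 85 mm) begins 54 mm behind the grasp point. The pads swing forward as they close: fully open they stand 13 mm farther back than shut.
Start: joints at [1.311, 0.264, 1.604, -0, 1.274, -0.037], TCP at [0.149, 0.658, 0.405] pointing down, gripper open.
Joint ranges: [-2.63, 2.63], [-0.94, 2.18], [0.31, 2.57], [-1.31, 4.45], [0, 2.66], [-2.55, 2.55]. Speed limits (rad/s): [2.57, 2.57, 3.14, 3.14, 3.14, 3.14].

INTERFACE

Orientations are given as a rotation vector (axis times angle).
In Python, from workcell import bot gives the robot as it stands.
- The arm moves only by the shell command python3 -m jog 'ROWS' [FORCE]. ROWS is JSON, a list that holds one entry, the list of rows, each a list of 7 numbers: the closure, from 0 (fully open) to 1 (shut), then the shift along the tool's x, y, z in cm, then the turn, a rotation vector about the tool's x, y, z in rad. A call has 1 to 12 rows; each row is the pose to reach, as a shift and turn from the pose commanded when the call began, along the tool's axes at that moment; what a row does not reach only later rows make up. A row lasts 1/8 s, in which the tool goes at most 62.5 mm and 10.7 degrees, less where a joint would pass 70% of its speed; a pose out of reach is approached as far as the arm can. A call with a gripper value outside its range is refused whole. The fingers move at their own pace and stop on an object; FORCE is the grip in N (left out, the last holds). Time passes only in rows, so rows that repeat a pose let the fingers close. It gives the time, the measured TCP pose, the force and the opening at its end, in the units of the state.
- bot.read_state(): the state, without advancing time (a new reading comes with each control period).
- bot.read_camera(name): name is "side" or "top" or "wrist"; returns the picture (480x640x3 uint8, red, green, blue); there is no depth.
- bot.camera_model(name): a dict with "intrinsics" (3x3 intrinsics, pixels), "k1" (the pictures are not rectified: a ray, as slopes to the right and down, at radius r is drawn at 1 + k1 r^2 times it, then the intrinsics apply), "rvec" (rotation vector, rad) and "tvec" (3), from world to camera coordinates, as OpenCV has them. Camera axes: x right, y down, z forward; pixel columns grow to the right and rows downward; lengths in m; the calibration is good to about 2 mm. A picture is of the moment at which its call begins: read the wrist's pose just before it. camera_model takes no time and is no camera call; for the wrist camera it gives the pose at the moment of the call.
- bot.finish_job(): hands the job in, once; it reports no verdict.
The state is a dict: "time": time; "q": joint angles; "joint_vel": joint speeds; "joint_torque": joint torques, N m; "tool_pos": TCP position; "tcp_rot": TCP orientation; "wrist_force": force on the tool from outside, world axes, zero at the start; "torque": the same for the moment, N m; "width": opening from 0.0 (shut) to 1.0 (fully open).
Only numpy, scipy, OpenCV 4.12 (cv2) and the standard library are available. Lean on these libraries where they do the work, as an engineer would, in place of code of your own. Each camera call takes 0.05 s, during which the arm holds its last target.

TASK

Put the filter cartridge lying on the stand into the round bore in the front of the dust extractor, nose first, and push it fully home until its flange meets the front face. Then pull the keeper's spring knob up, slide the keeper across behind the flange to its other hole, and let the pin snap down so the cartridge is locked in. Leave the other things on the desk where they are.

Things in the scene. Friction and masses are not known exactly. Their poses are not given: they have to be found in the camera images.
- cartridge: Loose round cartridge, 153 mm long, 0.18 kg, level in the stand 190 mm above the desk. White body 44 mm diameter, 90 long, 3 mm chamfer at the nose; grey flange 58 mm diameter, 8 thick; grey handle 28 mm diameter, 55 long. Origin on the axis where body meets flange; +x along the axis to the nose (body x 0 to +90, flange 0 to -8, handle -8 to -63). Roll does not matter.
- handle_mid (a point): Middle of the cartridge's handle, on the axis, 38 mm behind the shoulder. A good grip, fingers closing across the axis; it overhangs the stand.
- stand: Fixed stand with a 110 x 80 mm foot and two V saddles 66 mm apart that carry the cartridge body; origin under the middle of the foot on the desk, x along the cartridge. The saddle tips rise to about 189 mm above the desk; the cartridge lifts straight up out of it.
- extractor_box: Fixed white desk-top dust extractor, 117 mm deep (x from -55 mm, the flat front face, to +62), 150 mm wide (y), 113 mm high with the steel index plate on top; origin under its middle on the desk, front face looks along its -x.
- bore_mouth (a point): Centre of the bore's mouth in the front face, 70 mm above the desk; +x of this frame points into the bore along its level axis. The bore is 46 mm in diameter with a 2 mm chamfer at the mouth and deeper than the cartridge body, so the flange stops on the front face. The housing's top is 40 mm above the bore axis.
- keeper (a joint): Slide of the steel keeper on top of the housing, m: 0 = open (at the start; pin on the +y side of the bore), 0.070 = locked, over the bore axis; stops 0.5 mm beyond. Moves along the housing's -y, with about 1 N when the pin is up. Its tongue (22 wide, 8 thick) hangs 11 to 19 mm before the face, down to 18 mm above the bore axis; it crosses only if the cartridge is home.
- plunger (a joint): Lift of the spring plunger knob over the keeper, m: 0 = pin down in a hole, 0.014 = top stop. The pin is clear of the hole above about 0.010. The spring pulls down with 3 N at 0 and 7.5 N at 0.014. Lowered over a hole within about 2 mm, the pin drops in.
- knob_grip (a point): Middle of the black knob head of the plunger, on its vertical axis: head 28 mm diameter, 25 mm high (12.5 mm above and below this point), 148 mm above the desk with the pin down, 23 mm above the keeper's top plate. Its axis is 20 mm behind the front face. It moves with keeper and plunger; x, y are the extractor's axes.
- polish_1: Square nail-polish bottle, 26 x 26 x 76 mm, origin at its foot; a bystander behind the steriliser.
- polish_3: Square nail-polish bottle, 26 x 26 x 76 mm, origin at its foot; a bystander on the right beyond the stand.
- dial_timer: Round minute timer, 62 mm diameter, 44 mm high, origin at its foot; a bystander behind the steriliser.

How it is judged:
By the outcome, as a careful person would: the job done as asked, in the order asked, and still so for the second after the job is handed in, with the robot touching nothing.
It also fails if it takes over 54 s, if anything falls off the work surface, if the arm or the gripper's body presses on something with over 40 N, if the wrist force passes 120 N, or if a joint passes its speed limit or range.

## Working session

There is one attempt and no reset: what is moved stays moved. The work goes in short steps, Python scripts to look and compute and a shell command to move; the robot and the scene stay as the last step left them, time stands still between calls to the robot, and variables do not carry over. Pictures are saved under pics/ and viewed, and the job is handed in when it is done.

```bash
ls; mkdir -p pics; python3 - <<'E'
from workcell import bot
import cv2
print(bot.read_state())
for n in ("side","top","wrist"):
    print(n,bot.camera_model(n))
    cv2.imwrite(f"pics/a_{n}.png",bot.read_camera(n)[:,:,::-1])
E
```

```text
pics
{'time': 0.0, 'q': array([ 1.31113028e+00,  2.64736684e-01,  1.60536819e+00, -3.91322923e-06,
        1.27370457e+00, -3.69153888e-02]), 'joint_vel': array([-1.31944017e-03, -2.25065380e-04, -5.91085607e-07,  8.15003563e-04,
       -9.21838431e-04, -8.76772869e-04]), 'joint_torque': array([ 2.00985465e-03, -5.15104330e+01, -3.67319047e+01,  1.71629495e-04,
        1.27736694e-02, -5.76924663e-06]), 'tool_pos': array([0.1490403 , 0.65798655, 0.40337584]), 'tcp_rot': array([-0.34913499, -3.1218044 ,  0.00344443]), 'wrist_force': array([0.03162058, 0.58499669, 0.2634825 ]), 'torque': array([ 0.05176096,  0.00421993, -0.04443797]), 'width': 1.003667893896354}
side {'intrinsics': array([[484.59649571,   0.        , 318.40511841],
       [  0.        , 484.59649571, 245.90535265],
       [  0.        ,   0.        ,   1.        ]]), 'k1': 0.04063051225984555, 'rvec': array([ 2.07457328, -0.44532359,  0.26759638]), 'tvec': array([-0.38661626,  0.25113944,  1.01921042])}
top {'intrinsics': array([[495.35172102,   0.        , 322.54176817],
       [  0.        , 495.35172102, 242.96990126],
       [  0.        ,   0.        ,   1.        ]]), 'k1': 0.0072281874618738105, 'rvec': array([ 2.17458095, -2.17668525,  0.1512817 ]), 'tvec': array([0.05532909, 0.45600717, 1.25217093])}
wrist {'intrinsics': array([[377.84945449,   0.        , 323.66686354],
       [  0.        , 377.84945449, 235.11373539],
       [  0.        ,   0.        ,   1.        ]]), 'k1': -0.014722129653744287, 'rvec': array([-2.24274378, -1.79218461, -0.29336958]), 'tvec': array([-0.67345777, -0.04156379,  0.3802144 ])}
```

View pics/a_side.png

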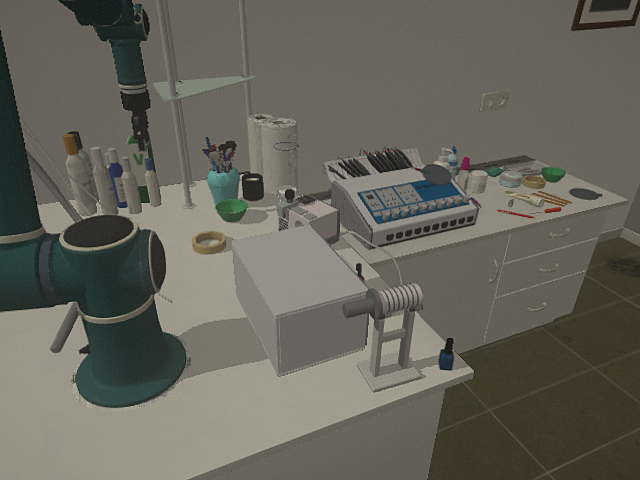

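View pics/a_top.png

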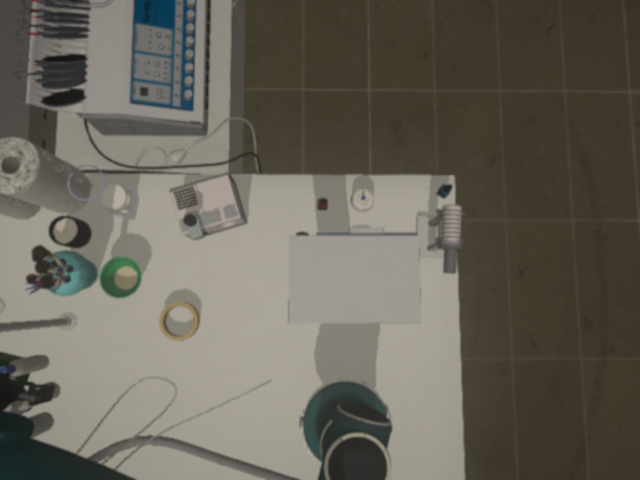

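View pics/a_wrist.png

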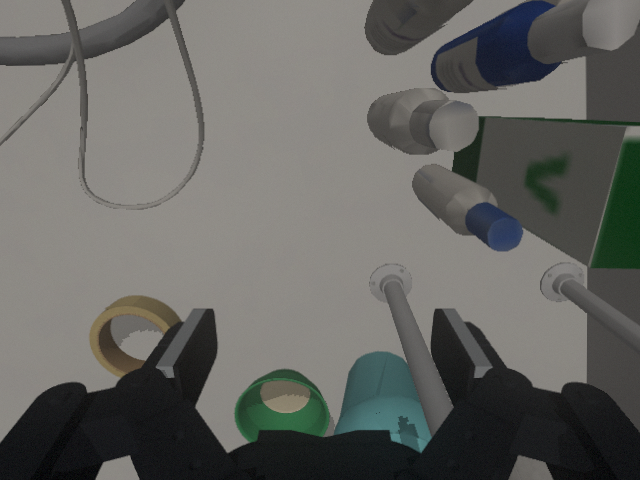

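```bash
cat > h.py <<'E'
import numpy as np, cv2
from scipy.spatial.transform import Rotation as R
from workcell import bot
def ray(cm,u,v):
    K=cm["intrinsics"];x=(u-K[0,2])/K[0,0];y=(v-K[1,2])/K[1,1]
    rd=np.hypot(x,y);r=rd
    for _ in range(20): r=rd/(1+cm["k1"]*r*r)
    s=r/rd if rd>0 else 1
    Rm=R.from_rotvec(cm["rvec"]).as_matrix()
    d=Rm.T@np.array([x*s,y*s,1]);c=-Rm.T@np.asarray(cm["tvec"])
    return c,d/np.linalg.norm(d)
def onplane(cm,u,v,z):
    c,d=ray(cm,u,v);return c+d*(z-c[2])/d[2]
def proj(cm,P):
    P=np.atleast_2d(P);Rm=R.from_rotvec(cm["rvec"]).as_matrix()
    q=P@Rm.T+cm["tvec"];x=q[:,0]/q[:,2];y=q[:,1]/q[:,2];f=1+cm["k1"]*(x*x+y*y);K=cm["intrinsics"]
    return np.c_[K[0,0]*x*f+K[0,2],K[1,1]*y*f+K[1,2]]
def tri(rays):
    A=np.zeros((3,3));b=np.zeros(3)
    for c,d in rays:
        M=np.eye(3)-np.outer(d,d);A+=M;b+=M@c
    p=np.linalg.solve(A,b)
    return p,[np.linalg.norm((np.eye(3)-np.outer(d,d))@(p-c)) for c,d in rays]
E
python3 - <<'E'
import cv2
t=cv2.imread("pics/a_top.png");s=cv2.imread("pics/a_side.png")
cv2.imwrite("pics/z_top1.png",cv2.resize(t[160:255,155:275],None,fx=6.5,fy=6.2,interpolation=cv2.INTER_CUBIC))
cv2.imwrite("pics/z_top2.png",cv2.resize(t[170:290,400:500],None,fx=5,fy=5,interpolation=cv2.INTER_CUBIC))
cv2.imwrite("pics/z_side1.png",cv2.resize(s[170:250,260:360],None,fx=7,fy=7,interpolation=cv2.INTER_CUBIC))
cv2.imwrite("pics/z_side2.png",cv2.resize(s[260:400,330:470],None,fx=4.2,fy=4.2,interpolation=cv2.INTER_CUBIC))
E
```

```text
(no output)
```

View pics/z_top1.png

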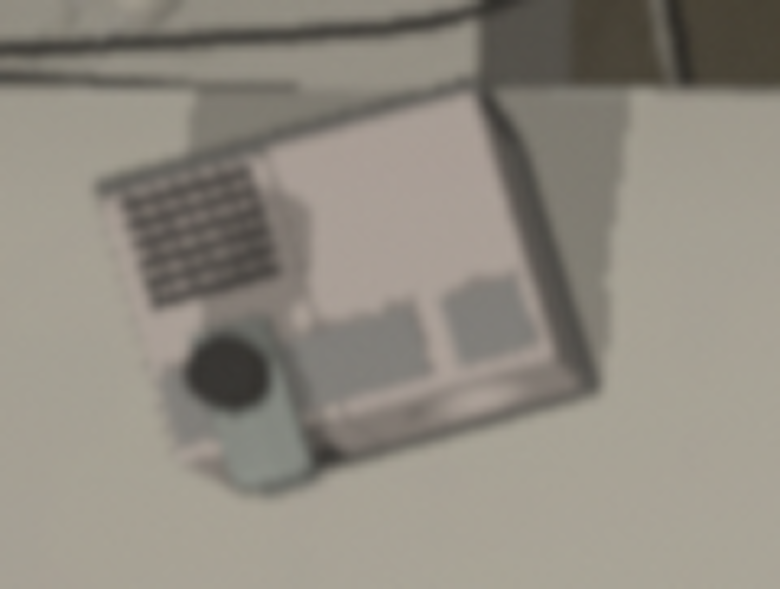

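View pics/z_top2.png

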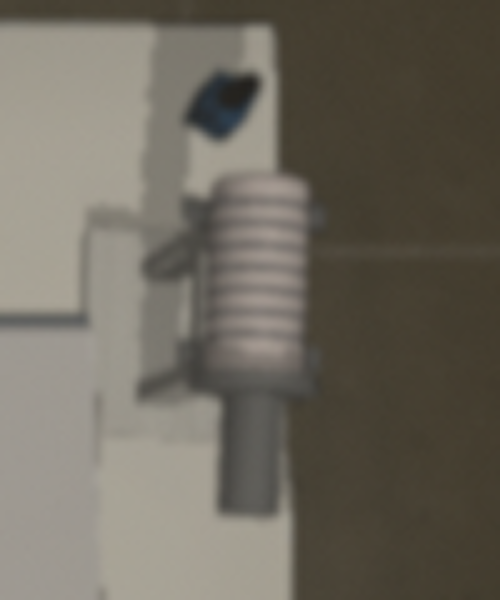

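View pics/z_side1.png

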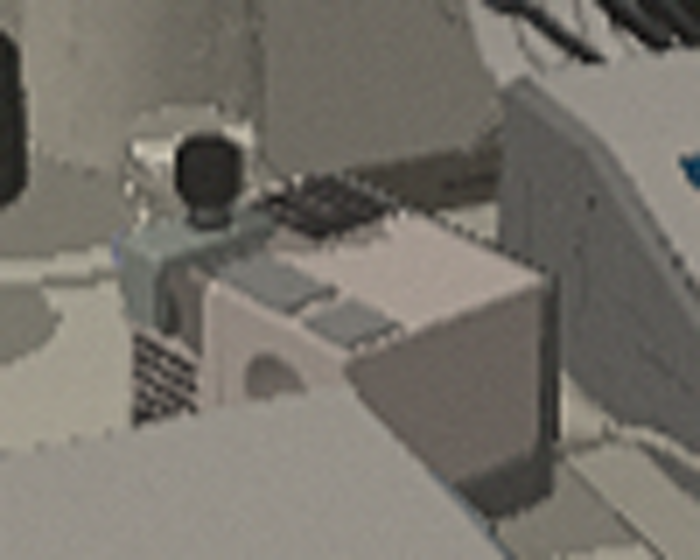

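View pics/z_side2.png

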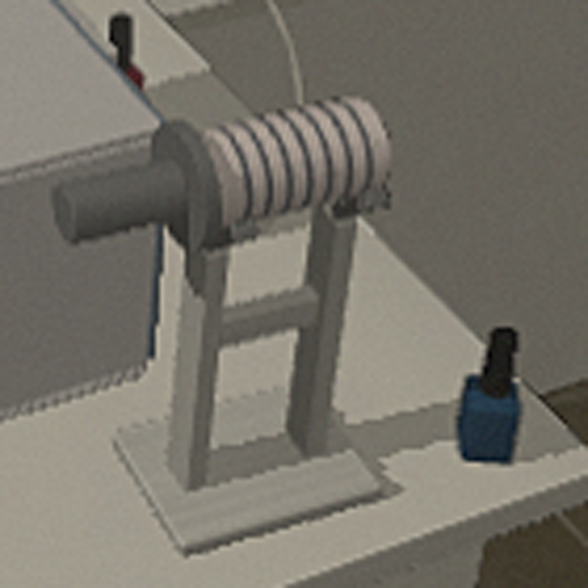

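```bash
python3 - <<'E'
from h import *
T=bot.camera_model("top");S=bot.camera_model("side")
zt=lambda x,y:(155+x/6.5,160+y/6.2)
for n,p,z in [("BR",zt(478,88),.11),("BL",zt(97,183),.11),("FRbase",zt(597,392),0),("FRtop",zt(562,370),.11),("knobtop",zt(229,373),.1605)]:
    print(n,p,onplane(T,*p,z))
z2=lambda x,y:(400+x/5,170+y/5)
s1=lambda x,y:(260+x/7,170+y/7)
s2=lambda x,y:(330+x/4.2,260+y/4.2)
for n,p,z in [("noseend",z2(263,178),.19),("handleend",z2(248,515),.19),("nose L",z2(213,215),.19),("nose R",z2(308,215),.19),("han L",z2(220,480),.19),("han R",z2(278,480),.19),("footTL",z2(90,222),.0),("footBL",z2(103,437),0)]:
    print(n,p,onplane(T,*p,z))
print("knob tri",tri([ray(T,*zt(229,373)),ray(S,*s1(207,140))]), tri([ray(T,*zt(229,373)),ray(S,*s1(207,172))]))
print("handle end tri",tri([ray(T,*z2(248,515)),ray(S,*s2(66,215))]))
c=[(289,235),(419,235),(421,323),(288,323)]
for p in c: print([onplane(T,*p,z).round(3) for z in (0.15,.2)])
print("ster", tri([ray(T,288,323),ray(S,283,282+0)]),tri([ray(T,421,323),ray(S,282,370)]))
print(tri([ray(T,419,235),ray(S,366,295)]), tri([ray(T,421,323),ray(S,276,308)]), tri([ray(T,288,323),ray(S,234,238)]))
print(onplane(T,457,175,0),onplane(T,465,470,0))
print("timer",onplane(T,362,200,.044),"p1",onplane(T,322,203,.076),"p3",onplane(T,444,190,.05))
E
```

```text
BR (228.53846153846155, 174.19354838709677) [0.61455883 0.28528831 0.11      ]
BL (169.92307692307693, 189.51612903225805) [0.5760893  0.42530157 0.11      ]
FRbase (246.84615384615384, 223.2258064516129) [0.51104147 0.25324031 0.        ]
FRtop (241.46153846153845, 219.67741935483872) [0.50277466 0.25226222 0.11      ]
knobtop (190.23076923076923, 220.16129032258064) [0.49330796 0.36242986 0.1605    ]
noseend (452.6, 205.6) [ 0.52317336 -0.2371901   0.19      ]
handleend (449.6, 273.0) [ 0.36979347 -0.2254935   0.19      ]
nose L (442.6, 213.0) [ 0.50605637 -0.21378049  0.19      ]
nose R (461.6, 213.0) [ 0.50613891 -0.25724008  0.19      ]
han L (444.0, 266.0) [ 0.3855079  -0.21334367  0.19      ]
han R (455.6, 266.0) [ 0.38549385 -0.23954848  0.19      ]
footTL (418.0, 214.4) [ 0.53547589 -0.19988532  0.        ]
footBL (420.6, 257.4) [ 0.42077949 -0.20399156  0.        ]
knob tri (array([0.49486967, 0.36106137, 0.1634036 ]), [np.float64(0.0021261140890516026), np.float64(0.0021261140890516442)]) (array([0.49688215, 0.36525654, 0.14690643]), [np.float64(0.0014748862921026352), np.
[... 516 characters left out ...]
at64(0.0632949505938081)]) (array([ 0.25649809, -0.18935387,  0.05642966]), [np.float64(0.00387246869534871), np.float64(0.003872468695348751)])
(array([ 0.45672474, -0.16421549,  0.15927036]), [np.float64(0.0031019934696281744), np.float64(0.0031019934696281735)]) (array([ 0.26115702, -0.16018985,  0.18459476]), [np.float64(0.0022631260246818285), np.float64(0.002263126024681792)]) (array([0.26392704, 0.13502184, 0.17681977]), [np.float64(0.004399725172495925), np.float64(0.004399725172495928)])
[ 0.6429605  -0.30780327  0.        ] [-0.11497717 -0.30241935  0.        ]
timer [ 0.56510042 -0.04632469  0.044     ] p1 [0.55073969 0.05734434 0.076     ] p3 [ 0.59060157 -0.25751559  0.05      ]
```

```bash
python3 - <<'E'
from h import *
W=bot.camera_model("wrist");S=bot.camera_model("side");T=bot.camera_model("top")
for p in [(390,283),(563,282)]: print(p,onplane(W,*p,0))
print("top pole",onplane(T,66,321,0))
s=bot.read_state();Rt=R.from_rotvec(s["tcp_rot"]).as_matrix()
Rc=R.from_rotvec(W["rvec"]).as_matrix();c=-Rc.T@W["tvec"]
print("tool axes",Rt.round(3).tolist(),"cam in tool",Rt.T@(c-s["tool_pos"]),"cam z in tool",Rt.T@Rc[2],"camx",Rt.T@Rc[0])
def d(p): 
    v=Rt.T@(np.array(p)-s["tool_pos"])*100; print(v.round(1))
for p in [(.30,.42,.52),(.45,.15,.52),(.395,-.228,.52),(.395,-.228,.445)]: d(p)
print(s["time"])
E
```

```text
(390, 283) [0.26080606 0.7056082  0.        ]
(563, 282) [0.30162124 0.89045645 0.        ]
top pole [0.25879955 0.70750537 0.        ]
tool axes [[-0.975, 0.221, -0.0], [0.221, 0.975, -0.002], [0.0, -0.002, -1.0]] cam in tool [ 0.08268635 -0.00053933  0.03116982] cam z in tool [-3.20903739e-01  3.59855909e-04  9.47111747e-01] camx [ 9.30921422e-05  9.99999935e-01 -3.48409013e-04]
[-20.  -19.9 -11.6]
[-40.6 -42.9 -11.6]
[-43.6 -81.  -11.5]
[-43.6 -81.   -4. ]
0.15
```

```bash
python3 -m jog '[[[0,-2.5,-3.7,0,0,0,-0.05],[0,-5,-7.4,0,0,0,-0.1],[0,-7.5,-11,0,0,0,-0.15],[0,-10,-14.7,0,0,0,-0.2],[0,-12.5,-18.4,0,0,0,-0.25],[0,-15,-22,0,0,0,-0.3],[0,-17.5,-25.7,0,0,0,-0.35],[0,-20,-29.4,0,0,0,-0.4],[0,-22.5,-33,0,0,0,-0.45],[0,-24.8,-36.7,0,0,0,-0.5],[0,-24.8,-36.7,0,0,0,-0.5],[0,-24.8,-36.7,0,0,0,-0.5]]]'
python3 - <<'E'
from h import *
import json
s=bot.read_state();W=bot.camera_model("wrist")
cv2.imwrite("pics/b_wrist.png",bot.read_camera("wrist")[:,:,::-1])
json.dump({k:np.asarray(v).tolist() for k,v in W.items()},open("b_W.json","w"))
print(s["tool_pos"],s["tcp_rot"],s["time"],s["wrist_force"])
E
```

```text
time: 1.65
tool_pos: [0.3099, 0.2457, 0.4047]
tcp_rot: [0.432, -3.112, -0.001]
wrist_force: [0.4, -0.3, -0.5]
width: 0.999
[0.30987127 0.24572513 0.40466698] [ 4.31974429e-01 -3.11171977e+00 -1.06628449e-03] 1.65 [ 0.36431705 -0.2929382  -0.50369898]
```

View pics/b_wrist.png

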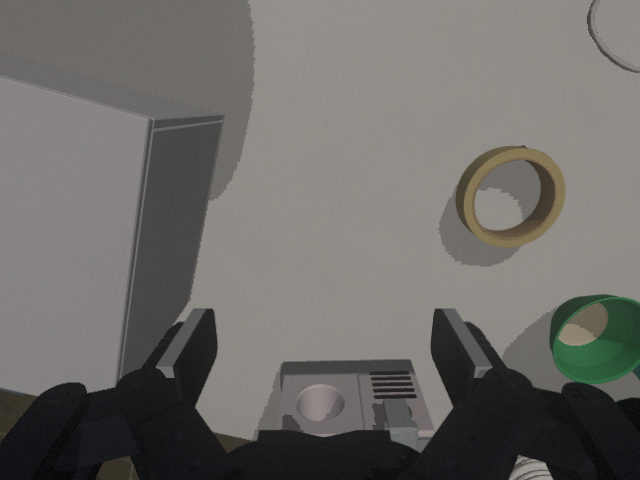

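```bash
python3 - <<'E'
import cv2
t=cv2.imread("pics/b_wrist.png")
cv2.imwrite("pics/z_b.png",cv2.resize(t[345:450,245:445],None,fx=4,fy=4,interpolation=cv2.INTER_CUBIC))
E
```

```text
(no output)
```

View pics/z_b.png

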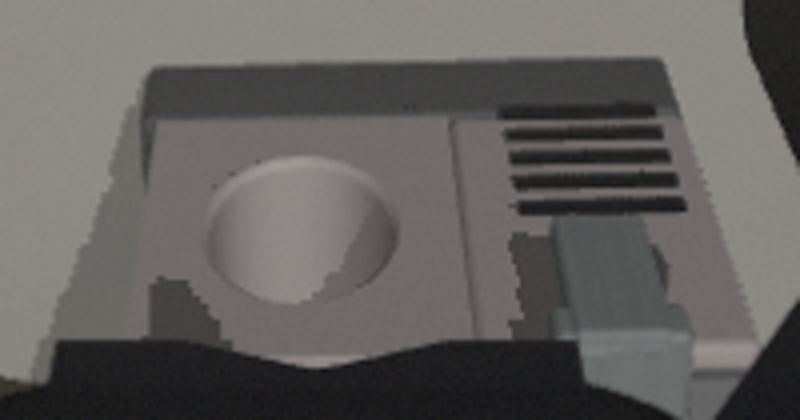

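```bash
python3 - <<'E'
from h import *
import json
from scipy.optimize import least_squares
W={k:np.array(v) for k,v in json.load(open("b_W.json")).items()};W["k1"]=float(W["k1"])
z=lambda x,y:((x-1.5)/4+245,(y-1.5)/4+345)
a=onplane(W,*z(150,68),0);b=onplane(W,*z(662,58),0)
v=a-b;print("base corners",a,b,np.linalg.norm(v),"yaw",np.degrees(np.arctan2(v[0],-v[1])))
l=onplane(W,*z(205,235),.07);r=onplane(W,*z(400,233),.07);v=l-r
print("bore L,R",l,r,np.linalg.norm(v),np.degrees(np.arctan2(v[0],-v[1])),"mid",(l+r)/2)
t=z(302,155);bt=z(302,305)
print("lower rim",onplane(W,*t,.045),"upper rim",onplane(W,*bt,.095))
# fit rim circle radius .025: params cx,cy,cz,yaw by extremes
ex=lambda y:np.array([np.cos(y),np.sin(y),0]);ey=lambda y:np.array([-np.sin(y),np.cos(y),0])
meas=np.array([z(205,235)[0],z(400,233)[0],t[1],bt[1]])
th=np.linspace(0,2*np.pi,400)
def f(p):
    P=np.array(p[:3])+.025*(np.outer(np.cos(th),ey(p[3]))+np.outer(np.sin(th),[0,0,1]))
    q=proj(W,P);return np.r_[np.array([q[:,0].min(),q[:,0].max(),q[:,1].min(),q[:,1].max()])-meas,(p[3]-np.radians(15.8))*50]
s=least_squares(f,[.494,.289,.07,.276],diff_step=1e-5);print(s.x,np.degrees(s.x[3]),s.fun)
E
```

```text
base corners [5.16934296e-01 2.53360328e-01 5.55111512e-17] [0.47263476 0.3975974  0.        ] 0.15088665104527105 yaw 17.073293229630625
bore L,R [0.50809329 0.27277681 0.07      ] [0.49420384 0.31962779 0.07      ] 0.0488664652351516 16.51299980224611 mid [0.50114857 0.2962023  0.07      ]
lower rim [0.49822912 0.29505386 0.045     ] upper rim [0.49891887 0.29566134 0.095     ]
[0.50165698 0.29633693 0.06656914 0.27578308] 15.801206646419223 [-0.39322866  0.39382561  0.56975708 -0.50438325  0.001053  ]
```

```bash
python3 -m jog '[[[0,0,0,1.5,0,-0.11,0.01],[0,0,0,3,0,-0.22,0.01],[0,0,0,4.5,0,-0.33,0.01],[0,0,0,6,0,-0.45,0.01],[0,0,0,6,0,-0.45,0.01],[0,0,0,6,0,-0.45,0.01]]]'
python3 - <<'E'
from h import *
import json
s=bot.read_state();W=bot.camera_model("wrist")
im=bot.read_camera("wrist")[:,:,::-1]
cv2.imwrite("pics/c_wrist.png",im)
json.dump({k:np.asarray(v).tolist() for k,v in W.items()},open("c_W.json","w"))
print(s["tool_pos"],s["tcp_rot"],s["time"],s["wrist_force"],R.from_rotvec(s["tcp_rot"]).as_matrix())
E
```

```text
time: 2.45
tool_pos: [0.3098, 0.2464, 0.3454]
tcp_rot: [-0.361, 2.672, 0.086]
wrist_force: [0.5, 0.4, 0.8]
width: 1.001
[0.30984887 0.24643737 0.34535346] [-0.3606279   2.67178053  0.08590231] 2.45 [0.5496629  0.42538487 0.78039479] [[-0.86893368 -0.26568791  0.4175694 ]
 [-0.23831577  0.96405566  0.11748308]
 [-0.43377397  0.00257163 -0.90101805]]
```

View pics/c_wrist.png

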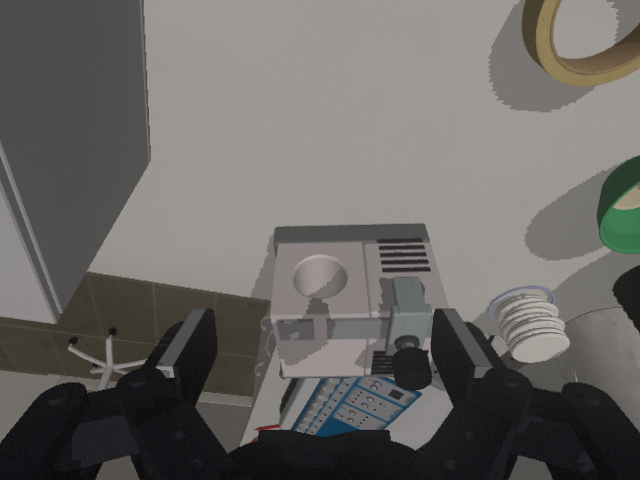

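```bash
python3 - <<'E'
import cv2
t=cv2.imread("pics/c_wrist.png")
cv2.imwrite("pics/z_c.png",cv2.resize(t[215:395,260:460],None,fx=4,fy=3.3333333,interpolation=cv2.INTER_CUBIC)[:600])
cv2.imwrite("pics/z_c2.png",cv2.resize(t[240:310,270:370],None,fx=8,fy=8,interpolation=cv2.INTER_CUBIC))
E
```

```text
(no output)
```

View pics/z_c.png

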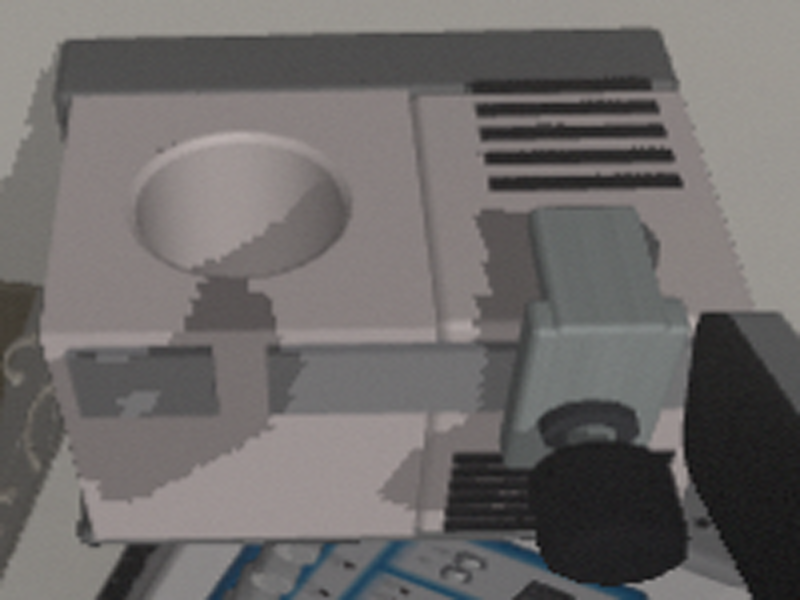

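View pics/z_c2.png

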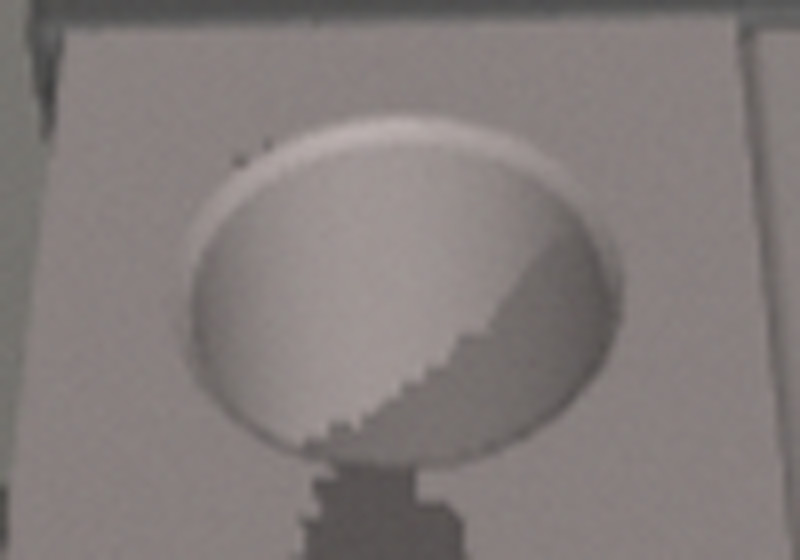

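```bash
python3 - <<'E'
from h import *
import json
from scipy.optimize import least_squares
W={k:np.array(v) for k,v in json.load(open("c_W.json")).items()};W["k1"]=float(W["k1"])
T=bot.camera_model("top")
z=lambda x,y:((x-3.5)/8+270,(y-3.5)/8+240)
zc=lambda x,y:((x-1.5)/4+260,(y-1.17)/3.3333+215)
def yaw(a,b):
    v=a-b;return np.degrees(np.arctan2(v[0],-v[1]))
a=onplane(W,*zc(62,42),0);b=onplane(W,*zc(658,32),0);print("base",a,b,np.linalg.norm(a-b),yaw(a,b))
a=onplane(W,*zc(48,342),.11);b=onplane(W,*zc(435,332),.11);print("top edge",a,b,yaw(a,b))
a=onplane(W,*zc(85,542),.11);b=onplane(W,*zc(415,539),.11);print("back edge",a,b,yaw(a,b))
l=onplane(W,*z(185,290),.07);r=onplane(W,*z(625,285),.07);print("bore",l,r,(l+r)/2,np.linalg.norm(l-r),yaw(l,r))
print(onplane(W,*z(405,115),.045),onplane(W,*z(405,468),.095))
th=np.linspace(0,2*np.pi,720)
meas=np.array([z(185,0)[0],z(625,0)[0],z(0,115)[1],z(0,468)[1]])
for y0 in (15.8,16.5):
  y=np.radians(y0);ey=np.array([-np.sin(y),np.cos(y),0])
  def f(p):
    q=proj(W,np.array(p)+.025*(np.outer(np.cos(th),ey)+np.outer(np.sin(th),[0,0,1])))
    return np.array([q[:,0].min(),q[:,0].max(),q[:,1].min(),q[:,1].max()])-meas
  s=least_squares(f,[.494,.289,.07],diff_step=1e-5);print("fit",s.x,s.fun,s.x@ey)
k=onplane(W,*zc(608,514),.148);print("knob wrist",k,"ey",k@ey, "tri",tri([ray(W,*zc(608,514)),ray(T,190.2,220.2)]))
tl=onplane(W,*zc(532,210),.088);tr=onplane(W,*zc(635,207),.088);print("tongue",tl,tr,np.linalg.norm(tl-tr),yaw(tl,tr),(tl+tr)/2@ey)
E
```

```text
base [0.51873749 0.25312035 0.        ] [0.47474598 0.39838993 0.        ] 0.15178440091413323 16.847715722229633
top edge [0.51331055 0.25915309 0.11      ] [0.48879524 0.33315836 0.11      ] 18.32818800011119
back edge [0.61776861 0.28675119 0.11      ] [0.59417472 0.36655121 0.11      ] 16.47098415966164
bore [0.5057087  0.27263431 0.07      ] [0.49223587 0.3188808  0.07      ] [0.49897228 0.29575755 0.07      ] 0.04816902393918611 16.242239499460215
[0.49829207 0.29549193 0.045     ] [0.49779263 0.2955543  0.095     ]
fit [0.50519901 0.29742203 0.06398703] [-0.34724704  0.3471594   0.47199896 -0.42516666] 0.14862911875601967
fit [0.50517749 0.29739979 0.06400871] [-0.34369622  0.34317748  0.46669495 -0.42040712] 0.14167463121169555
knob wrist [0.49663511 0.36755245 0.148     ] ey 0.21136455466787468 tri (array([0.49480339, 0.36583735, 0.14904181]), [np.float64(0.0006102209094454068), np.float64(0.0006102209094454387)])
tongue [0.46512831 0.34728994 0.088     ] [0.45863099 0.36691262 0.088     ] 0.020670381176417667 18.320353961746612 0.21121484513466707
```

```bash
cat >> h.py <<'E'
def Rdown(yaw_deg):  # tool z down, tool -x along heading yaw
    y=np.radians(yaw_deg);x=-np.array([np.cos(y),np.sin(y),0]);z=np.array([0,0,-1.]);return np.c_[x,np.cross(z,x),z]
def delta(P,Rg,s=None):
    s=s or bot.read_state();Rt=R.from_rotvec(s["tcp_rot"]).as_matrix()
    return np.r_[Rt.T@(np.array(P)-s["tool_pos"])*100,R.from_matrix(Rt.T@Rg).as_rotvec()].round(3)
E
python3 - <<'E'
from h import *
for P in [(.34,.20,.45),(.43,0.06,.46),(.43,-.08,.46),(.395,-.228,.45)]: print(delta(P,Rdown(-4.3)).tolist())
E
```

```text
[-6.016, -5.238, -8.689, 0.08, 0.445, 0.337]
[-10.942, -21.12, -7.473, 0.08, 0.445, 0.337]
[-7.616, -34.619, -9.121, 0.08, 0.445, 0.337]
[-0.624, -47.964, -11.428, 0.08, 0.445, 0.337]
```

```bash
python3 -m jog '[[[0,-2,-1,-4,0.015,0.09,0.06],[0,-5,-4,-8.5,0.03,0.18,0.12],[0,-8,-9,-8.5,0.045,0.27,0.18],[0,-9.5,-14.5,-8,0.06,0.36,0.24],[0,-10.9,-20,-7.5,0.07,0.4,0.3],[0,-9.5,-25.5,-8.1,0.08,0.445,0.337],[0,-8.4,-31,-8.7,0.08,0.445,0.337],[0,-6,-37,-9.5,0.08,0.445,0.337],[0,-3.5,-42.5,-10.5,0.08,0.445,0.337],[0,-0.6,-48,-11.4,0.08,0.445,0.337],[0,-0.6,-48,-11.4,0.08,0.445,0.337],[0,-0.6,-48,-11.4,0.08,0.445,0.337]]]'
python3 - <<'E'
from h import *
import json
s=bot.read_state();W=bot.camera_model("wrist")
im=bot.read_camera("wrist")[:,:,::-1]
cv2.imwrite("pics/d_wrist.png",im)
json.dump({k:np.asarray(v).tolist() for k,v in W.items()},open("d_W.json","w"))
print(s["tool_pos"],s["tcp_rot"],s["time"],s["wrist_force"],R.from_rotvec(s["tcp_rot"]).as_matrix())
E
```

```text
time: 4.0
tool_pos: [0.3946, -0.2297, 0.4495]
tcp_rot: [0.122, 3.138, 0.001]
wrist_force: [0.0, -0.9, -0.6]
width: 1.0
[ 0.39459238 -0.22967609  0.44946753] [1.21685214e-01 3.13842651e+00 7.93725376e-04] 4.0 [ 6.62089334e-04 -9.12156588e-01 -5.76509503e-01] [[-9.96997546e-01  7.74287424e-02  8.26871807e-04]
 [ 7.74291508e-02  9.96997744e-01  4.73750879e-04]
 [-7.87707391e-04  5.36352446e-04 -9.99999546e-01]]
```

View pics/d_wrist.png

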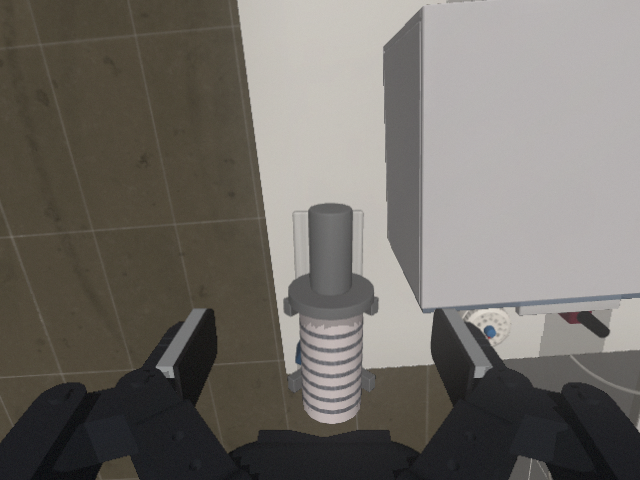

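```bash
python3 - <<'E'
from h import *
import json
W={k:np.array(v) for k,v in json.load(open("d_W.json")).items()};W["k1"]=float(W["k1"])
im=cv2.imread("pics/d_wrist.png").astype(int)
g=im.sum(2)/3
for v in (225,250,270,290,345,375,395): 
    row=g[v,270:400]; d=np.abs(np.diff(row)); print(v,[(270+i+.5,int(row[i+1]-row[i])) for i in np.where(d>18)[0]])
for n,l,r,v in [("h",309.5,351.5,225),("h2",309.5,351.5,270),("fl",288,374,295),("n",303.5,360.5,395)]:
    print(n,onplane(W,(l+r)/2,v,.19), np.linalg.norm(onplane(W,l,v,.19)-onplane(W,r,v,.19)))
print("end top/bot",onplane(W,330.5,205,.204),onplane(W,330.5,214,.204),"flange front",onplane(W,331,278,.219),onplane(W,331,308,.219))
E
```

```text
225 [(np.float64(292.5), -40), (np.float64(307.5), -63), (np.float64(308.5), -34), (np.float64(351.5), 33), (np.float64(352.5), 48), (np.float64(363.5), 22), (np.float64(386.5), -65), (np.float64(387.5), -19)]
250 [(np.float64(293.5), -40), (np.float64(308.5), -78), (np.float64(309.5), -22), (np.float64(351.5), 60), (np.float64(352.5), 32), (np.float64(361.5), -24), (np.float64(362.5), 44), (np.float64(391.5), -42), (np.float64(392.5), -42)]
270 [(np.float64(271.5), 34), (np.float64(272.5), 65), (np.float64(294.5), -23), (np.float64(308.5), -42), (np.float64(309.5), -47), (np.float64(351.5), 88), (np.float64(362.5), 24)]
290 [(np.float64(274.5), 98), (np.float64(287.5), -72), (np.float64(288.5), -27), (np.float64(373.5), 85)]
345 [(np.float64(281.5), 44), (np.float64(282.5), 52), (np.float64(295.5), -29), (np.float64(296.5), -71), (np.float64(297.5), -27), (np.float64(299.5), 26), (np.float64(300.5), 32), (np.float64(311.5), 21), (np.float64(314.5), 19), (np.float64(346.5), -21), (np.float64(349.5), -19), (np.float64(350.5), -20), (np.float64(356.5), 22), (np.float64(362.5), 61)]
375
[... 288 characters left out ...]
p.float64(308.5), -30), (np.float64(309.5), -21), (np.float64(314.5), 19), (np.float64(315.5), 27), (np.float64(316.5), 19), (np.float64(346.5), -37), (np.float64(347.5), -27), (np.float64(353.5), 24), (np.float64(354.5), 24), (np.float64(359.5), -29), (np.float64(360.5), -22)]
h [ 0.38300364 -0.22473552  0.19      ] 0.026557061521294976
h2 [ 0.41395043 -0.22695375  0.19      ] 0.027669924777556705
fl [ 0.43232488 -0.22793181  0.19      ] 0.058028206538512844
n [ 0.5157269  -0.23311359  0.19      ] 0.04261148970758365
end top/bot [ 0.36647642 -0.22380267  0.204     ] [ 0.37190283 -0.22419191  0.204     ] flange front [ 0.40607065 -0.22662102  0.219     ] [ 0.42568509 -0.2280173   0.219     ]
```

```bash
python3 - <<'E'
from h import *
import json
W={k:np.array(v) for k,v in json.load(open("d_W.json")).items()};W["k1"]=float(W["k1"])
T=bot.camera_model("top")
print("ster corner foot",onplane(W,390,243,0),onplane(W,384,52,0),[onplane(W,425,308,z) for z in(.16,.18)],tri([ray(W,425,308),ray(T,419,235)]))
print(delta((.397,-.2257,.345),Rdown(-3.6)))
E
```

```text
ster corner foot [ 0.46962741 -0.15723644  0.        ] [ 0.2642798  -0.15874502  0.        ] [array([ 0.46505796, -0.1567368 ,  0.16      ]), array([ 0.45320949, -0.16192772,  0.18      ])] (array([ 0.45682447, -0.16127955,  0.17526042]), [np.float64(0.0009564115191354112), np.float64(0.0009564115191354277)])
[-1.8800e-01  3.3000e-01  1.0441e+01  0.0000e+00  1.0000e-03 -1.3000e-02]
```

```bash
python3 -m jog '[[[0.4,-0.2,0.35,1,0,0,-0.013],[0.4,-0.2,0.35,3,0,0,-0.013],[0.4,-0.2,0.35,4.5,0,0,-0.013],[0.4,-0.2,0.35,6,0,0,-0.013],[0.4,-0.2,0.35,6,0,0,-0.013]]]' 60
python3 - <<'E'
from h import *
s=bot.read_state()
im=bot.read_camera("wrist")[:,:,::-1]
cv2.imwrite("pics/e_wrist.png",im)
print(s["tool_pos"],s["width"],delta((.397,-.2257,.345),Rdown(-3.6)))
E
```

```text
time: 4.68
tool_pos: [0.3962, -0.2252, 0.3872]
tcp_rot: [-0.097, -3.138, -0.002]
wrist_force: [0.6, -0.6, -0.4]
width: 0.596
[ 0.3962069  -0.22520706  0.38716483] 0.595616648976133 [-5.60e-02 -1.00e-02  4.32e+00  0.00e+00 -1.00e-03  0.00e+00]
```

View pics/e_wrist.png

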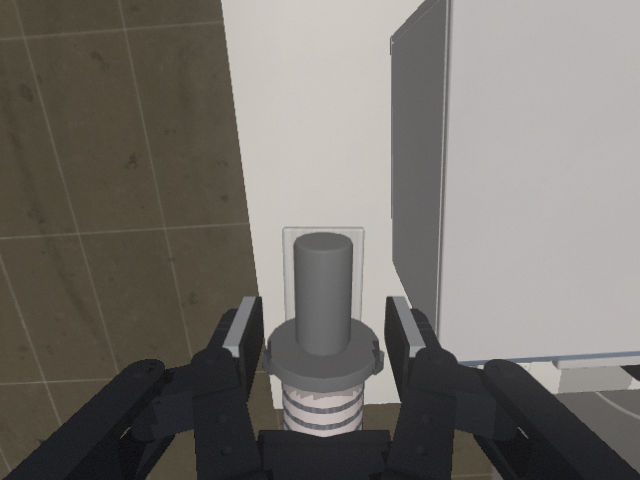

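```bash
python3 -m jog '[[[0.4,0,0,1.5,0,0,0],[0.4,0,0,3,0,0,0],[0.4,-0.05,0,4.3,0,0,0],[0.4,-0.05,0,4.3,0,0,0],[1,-0.05,0,4.3,0,0,0],[1,-0.05,0,4.3,0,0,0],[1,-0.05,0,4.3,0,0,0],[1,-0.05,0,4.3,0,0,0],[1,-0.05,0,4.3,0,0,0]]]' 60
python3 - <<'E'
from h import *
s=bot.read_state()
im=bot.read_camera("wrist")[:,:,::-1]
cv2.imwrite("pics/f_wrist.png",im)
print(s["tool_pos"],s["width"],s["wrist_force"])
E
```

```text
time: 5.85
tool_pos: [0.3972, -0.226, 0.3462]
tcp_rot: [0.099, 3.139, -0.001]
wrist_force: [0.0, 2.3, 1.9]
width: 0.309
[ 0.39717557 -0.22596388  0.34624123] 0.3088388826120248 [0.0417403  2.30064388 1.86953976]
```

View pics/f_wrist.png

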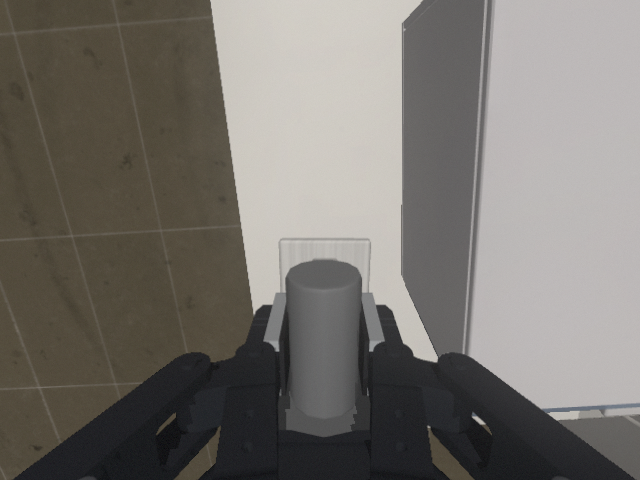

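```bash
python3 -m jog '[[[1,0,0,-0.5,0,0,0],[1,0,0,-2,0,0,0],[1,0,0,-4,0,0,0],[1,0,0,-7,0,0,0],[1,0,0,-10,0,0,0],[1,0,0,-13,0,0,0],[1,0,0,-15,0,0,0],[1,0,0,-15,0,0,0]]]' 60
python3 - <<'E'
from h import *
s=bot.read_state()
print(s["tool_pos"],s["width"],s["wrist_force"],s["torque"])
for P in [(.43,-.1,.50),(.43,.06,.50),(.39,.17,.50),(.352,.252,.48)]: print(delta(P,Rdown(16.5)).tolist())
im=bot.read_camera("wrist")[:,:,::-1]
cv2.imwrite("pics/g_wrist.png",im)
E
```

```text
time: 6.9
tool_pos: [0.3973, -0.2262, 0.498]
tcp_rot: [0.099, 3.137, -0.004]
wrist_force: [0.5, -0.4, -2.3]
width: 0.31
[ 0.3972697  -0.22618028  0.49802692] 0.30962364533257913 [ 0.49479297 -0.40634472 -2.33542297] [-0.01126331  0.04894641 -0.03646121]
[-2.472, 12.799, -0.222, -0.003, 0.003, -0.351]
[-1.464, 28.767, -0.268, -0.003, 0.003, -0.351]
[3.221, 39.493, -0.313, -0.003, 0.003, -0.351]
[7.538, 47.442, 1.65, -0.003, 0.003, -0.351]
```

View pics/g_wrist.png

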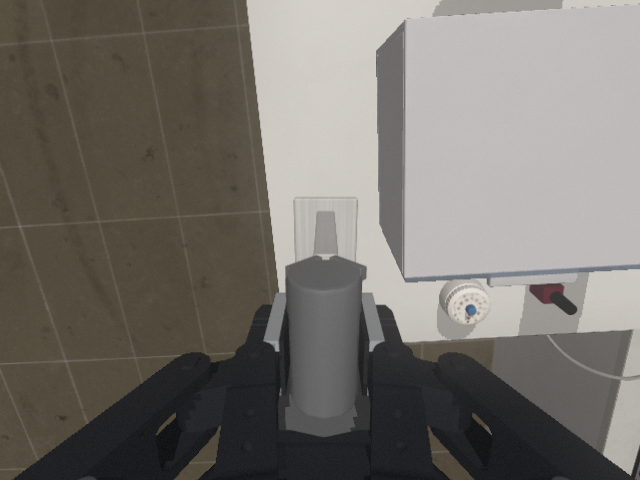

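```bash
python3 -m jog '[[[1,-1,3,0,0,0,-0.02],[1,-2,7.5,0,0,0,-0.05],[1,-2.5,12.5,0,0,0,-0.1],[1,-2.5,18,0,0,0,-0.15],[1,-2,23.5,0,0,0,-0.2],[1,-1.5,28.5,0,0,0,-0.25],[1,0.5,34,0,0,0,-0.3],[1,3.2,39.5,0,0,0,-0.35],[1,5.5,43.5,0,0,0,-0.351],[1,7.5,47.4,1.6,0,0,-0.351],[1,7.5,47.4,1.6,0,0,-0.351],[1,7.5,47.4,1.6,0,0,-0.351]]]' 60
python3 - <<'E'
from h import *
s=bot.read_state()
print(s["tool_pos"],s["width"],s["wrist_force"],s["torque"])
b=np.array([.4985,.2956,.07]);ex=np.array([np.cos(np.radians(16.5)),np.sin(np.radians(16.5)),0])
for d in (.153,): print(delta(b-d*ex+[0,0,.155],Rdown(16.5)).tolist())
S=bot.read_camera("side")[:,:,::-1]; cv2.imwrite("pics/h_side.png",S)
E
```

```text
time: 8.45
tool_pos: [0.3518, 0.2516, 0.4782]
tcp_rot: [0.452, -3.107, 0.004]
wrist_force: [0.3, -0.0, -2.0]
width: 0.305
[0.35179737 0.25163564 0.478241  ] 0.3047333358666738 [ 0.34926567 -0.02941636 -2.01938864] [-0.0286367   0.09525083  0.00392409]
[-0.075, 0.097, 25.324, -0.002, -0.002, 0.001]
```

View pics/h_side.png

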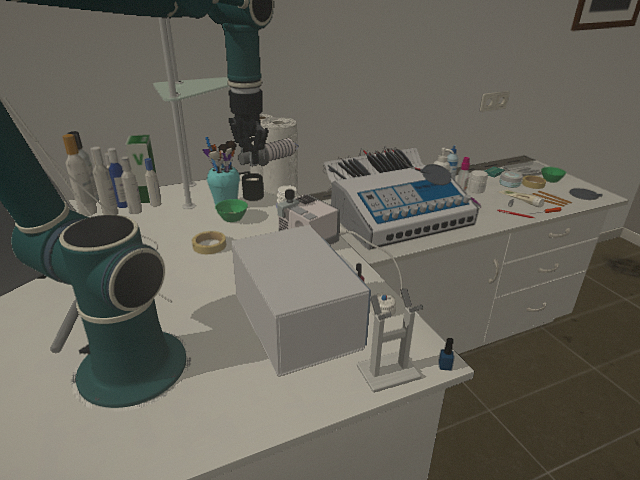

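```bash
python3 -m jog '[[[1,0,0.05,3,0,0,0],[1,0,0.1,7,0,0,0],[1,-0.05,0.1,11,0,0,0],[1,-0.05,0.1,15,0,0,0],[1,-0.05,0.1,19,0,0,0],[1,-0.05,0.1,22,0,0,0],[1,-0.07,0.1,24,0,0,0],[1,-0.07,0.1,25.3,0,0,0],[1,-0.07,0.1,25.3,0,0,0],[1,-0.07,0.1,25.3,0,0,0]]]' 60
python3 - <<'E'
from h import *
s=bot.read_state()
print(s["tool_pos"],s["width"],s["wrist_force"],s["torque"])
b=np.array([.4985,.2956,.07]);ex=np.array([np.cos(np.radians(16.5)),np.sin(np.radians(16.5)),0])
for d in (.153,): print(delta(b-d*ex+[0,0,.155],Rdown(16.5)).tolist())
S=bot.read_camera("side")[:,:,::-1]; cv2.imwrite("pics/i_side.png",cv2.resize(S[140:260,220:360],None,fx=5,fy=5,interpolation=cv2.INTER_CUBIC))
S=bot.read_camera("top")[:,:,::-1]; cv2.imwrite("pics/i_top.png",cv2.resize(S[160:300,140:300],None,fx=4,fy=4,interpolation=cv2.INTER_CUBIC))
cv2.imwrite("pics/i_wrist.png",bot.read_camera("wrist")[:,:,::-1])
E
```

```text
time: 9.75
tool_pos: [0.3532, 0.2529, 0.2275]
tcp_rot: [-0.45, 3.107, 0.0]
wrist_force: [-0.6, -0.2, -1.2]
width: 0.308
[0.35319471 0.2529446  0.22754936] 0.3079373488489287 [-0.56892595 -0.24328814 -1.1936015 ] [-0.03611079  0.08731404 -0.01966865]
[0.157, -0.037, 0.255, -0.0, 0.002, -0.001]
```

View pics/i_side.png

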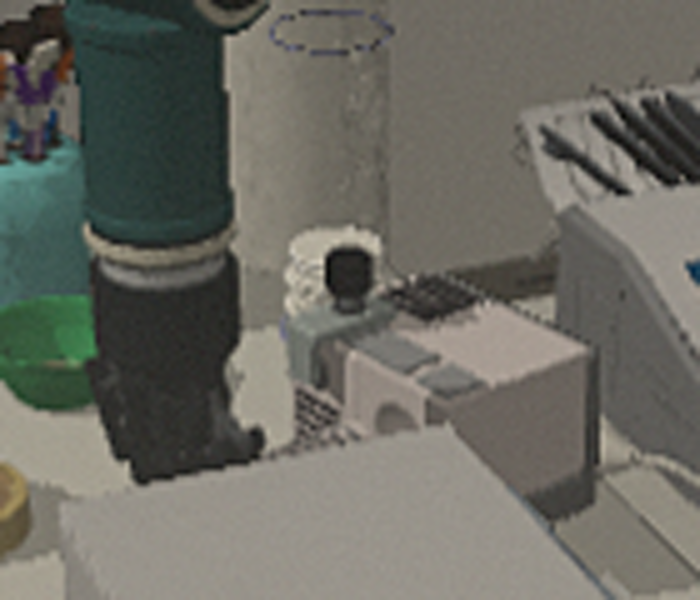

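View pics/i_top.png

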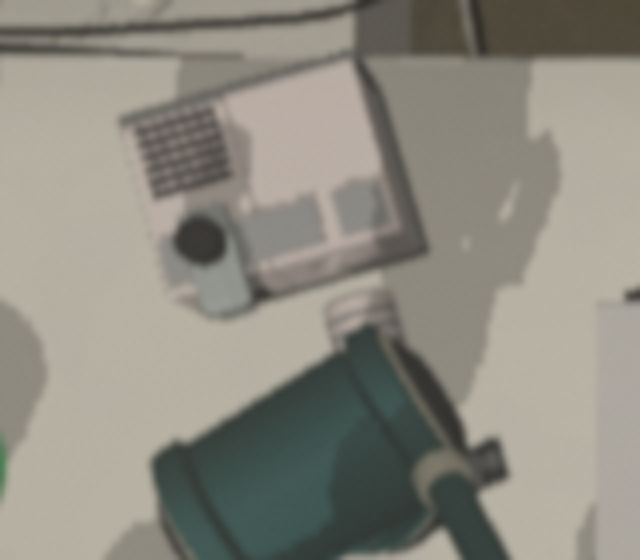

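View pics/i_wrist.png

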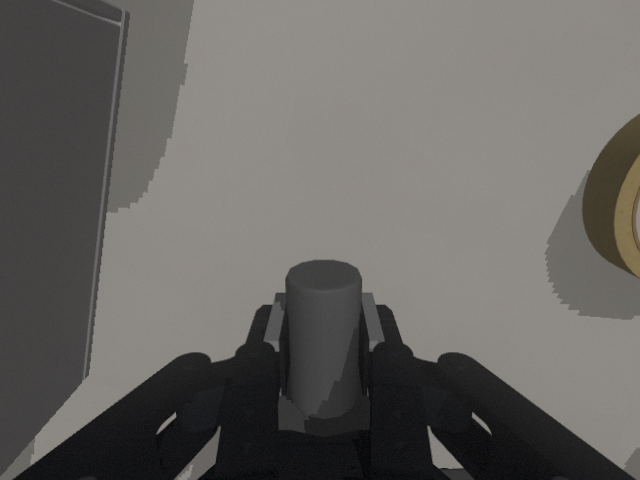

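```bash
python3 - <<'E'
from h import *
T=bot.camera_model("top")
ey=np.array([-np.sin(np.radians(16.5)),np.cos(np.radians(16.5)),0])
f=lambda x,y:onplane(T,140+x/4,160+y/4,.07)
for a,b in [((327,322),(402,309)),((330,310),(400,300))]:
    l,r=f(*a),f(*b);print(l,r,np.linalg.norm(l-r),(l+r)/2@ey)
for i in range(3):
    s=bot.read_state();print(s["time"],s["tool_pos"],s["tool_pos"]@ey,s["wrist_force"],R.from_rotvec(s["tcp_rot"]).as_matrix()[:,2]);bot.read_camera("wrist")
E
```

```text
[0.45698905 0.30553046 0.07      ] [0.46513149 0.25947508 0.07      ] 0.0467696221075229 0.13992103684585525
[0.46446984 0.3038356  0.07      ] [0.47075319 0.26079997 0.07      ] 0.043491906334094506 0.1378830205070135
9.9 [0.35298836 0.25319004 0.22764855] 0.14250949151670592 [ 0.47822459 -0.9230323  -1.71410566] [ 2.04860052e-03  6.00741231e-04 -9.99997721e-01]
9.95 [0.35284459 0.25317876 0.22752453] 0.1425395108404203 [-0.18963237 -0.50416728 -0.79330112] [ 1.79134173e-03  4.60999962e-04 -9.99998289e-01]
10.0 [0.35270804 0.25312928 0.2273423 ] 0.14253085349715436 [ 0.33314836 -0.18208141 -1.68560308] [ 1.50754463e-03  2.25360871e-04 -9.99998838e-01]
```

```bash
python3 -m jog '[[[1,-0.5,-0.1,0.1,0,0,0],[1,-1,-0.1,0.1,0,0,0],[1,-1.5,-0.1,0.1,0,0,0],[1,-1.9,-0.1,0.1,0,0,0],[1,-2.2,-0.1,0.1,0,0,0],[1,-2.5,-0.1,0.1,0,0,0],[1,-2.5,-0.1,0.1,0,0,0]]]' 60
python3 - <<'E'
from h import *
b=np.array([.4985,.2956,.07]);ex=np.array([np.cos(np.radians(16.5)),np.sin(np.radians(16.5)),0])
ey=np.array([-ex[1],ex[0],0])
for i in range(2):
    s=bot.read_state();F=s["wrist_force"];p=s["tool_pos"]
    print("d",(b-p)@ex,"lat",p@ey,"z",p[2],"F ex,ey,z",F@ex,F@ey,F[2],"M",s["torque"])
    bot.read_camera("wrist")
S=bot.read_camera("top")[:,:,::-1]; cv2.imwrite("pics/j_top.png",cv2.resize(S[190:280,180:270],None,fx=6.5,fy=6.5,interpolation=cv2.INTER_CUBIC))
E
```

```text
time: 10.92
tool_pos: [0.3769, 0.2591, 0.2256]
tcp_rot: [-0.451, 3.109, -0.001]
wrist_force: [-0.4, -1.2, -2.4]
width: 0.31
d 0.12698433664275763 lat 0.141389199245206 z 0.22562414403627562 F ex,ey,z -0.6994573532615913 -1.0081432834174293 -2.3751577944386177 M [-0.04398798  0.09244854  0.02487898]
d 0.12715543127150536 lat 0.14136946430223957 z 0.22559820588962912 F ex,ey,z -0.7349710372439806 -0.08453704686737533 -1.2812986000335773 M [-0.00298274  0.11118673  0.0251419 ]
```

View pics/j_top.png

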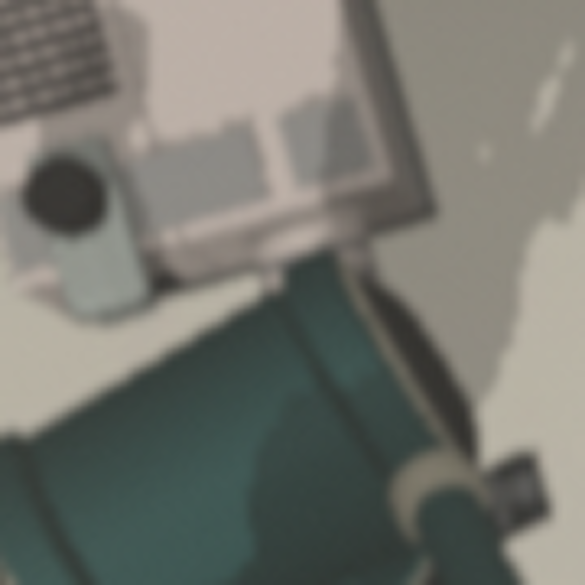

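```bash
cat > st.py <<'E'
from h import *
b=np.array([.4985,.2956,.07]);ex=np.array([np.cos(np.radians(16.5)),np.sin(np.radians(16.5)),0])
ey=np.array([-ex[1],ex[0],0])
for i in range(1):
    s=bot.read_state();F=s["wrist_force"];p=s["tool_pos"]
    print("t",s["time"],"d",((b-p)@ex).round(4),"lat",(p@ey).round(4),"z",p[2].round(4),"F ex,ey,z",(F@ex).round(1),(F@ey).round(1),F[2].round(1),"M",s["torque"].round(2),"w",round(s["width"],3),"toolz",R.from_rotvec(s["tcp_rot"]).as_matrix()[:,2].round(4), "yaw",np.degrees(np.arctan2(*(-R.from_rotvec(s["tcp_rot"]).as_matrix()[[1,0],0]))).round(2))
E
python3 -m jog '[[[1,-0.3,0,-0.05,0,0,0],[1,-0.6,0,-0.05,0,0,0],[1,-0.9,0,-0.05,0,0,0],[1,-1.2,0,-0.05,0,0,0]]]' 60; python3 st.py
```

```text
time: 11.58
tool_pos: [0.3884, 0.2625, 0.2261]
tcp_rot: [-0.451, 3.109, -0.001]
wrist_force: [-0.4, 0.8, -1.6]
width: 0.309
t 11.575 d 0.1149 lat 0.1414 z 0.2261 F ex,ey,z -0.2 0.9 -1.6 M [-0.04  0.11 -0.03] w 0.309 toolz [ 3.e-04 -5.e-04 -1.e+00] yaw 16.5
```

```bash
python3 -m jog '[[[1,-0.4,0,0,0,0,0],[1,-0.8,0,0,0,0,0],[1,-1.2,0,0,0,0,0],[1,-1.6,0,0,0,0,0],[1,-2,0,0,0,0,0],[1,-2.4,0,0,0,0,0]]]' 60; python3 st.py
```

```text
time: 12.32
tool_pos: [0.4114, 0.2693, 0.2261]
tcp_rot: [-0.451, 3.109, -0.001]
wrist_force: [-0.3, -0.3, -1.4]
width: 0.308
t 12.325 d 0.0909 lat 0.1414 z 0.2261 F ex,ey,z -0.4 -0.2 -1.4 M [-0.02  0.06  0.03] w 0.308 toolz [ 2.e-04 -6.e-04 -1.e+00] yaw 16.5
```

```bash
python3 -m jog '[[[1,-0.5,0,0,0,0,0],[1,-1,0,0,0,0,0],[1,-1.5,0,0,0,0,0],[1,-2,0,0,0,0,0],[1,-2.5,0,0,0,0,0],[1,-3,0,0,0,0,0],[1,-3.5,0,0,0,0,0],[1,-4,0,0,0,0,0],[1,-4.4,0,0,0,0,0]]]' 60; python3 st.py
```

```text
time: 13.45
tool_pos: [0.4537, 0.2818, 0.2261]
tcp_rot: [-0.451, 3.109, -0.001]
wrist_force: [-0.1, -0.2, -2.5]
width: 0.306
t 13.45 d 0.0468 lat 0.1414 z 0.2261 F ex,ey,z -0.2 -0.2 -2.5 M [0.02 0.14 0.03] w 0.306 toolz [ 2.e-04 -5.e-04 -1.e+00] yaw 16.5
```

```bash
python3 -m jog '[[[1,-0.2,0,0,0,0,0],[1,-0.4,0,0,0,0,0],[1,-0.6,0,0,0,0,0]]]' 60; python3 st.py
```

```text
time: 13.82
tool_pos: [0.4591, 0.2834, 0.2261]
tcp_rot: [0.451, -3.109, 0.001]
wrist_force: [-0.8, -0.6, -1.6]
width: 0.31
t 13.825 d 0.0412 lat 0.1414 z 0.2261 F ex,ey,z -1.0 -0.4 -1.6 M [-0.05  0.13  0.01] w 0.31 toolz [ 1.e-04 -6.e-04 -1.e+00] yaw 16.51
```

```bash
python3 -m jog '[[[1,-0.2,0,0,0,0,0],[1,-0.3,0,0,0,0,0]]]' 60; python3 st.py
```

```text
time: 14.08
tool_pos: [0.4621, 0.2843, 0.2261]
tcp_rot: [-0.451, 3.109, -0.001]
wrist_force: [-0.8, 0.6, -0.9]
width: 0.308
t 14.075 d 0.0381 lat 0.1414 z 0.2261 F ex,ey,z -0.6 0.8 -0.9 M [ 0.02  0.13 -0.01] w 0.308 toolz [ 2.e-04 -6.e-04 -1.e+00] yaw 16.51
```

```bash
python3 -m jog '[[[1,-0.15,0,0,0,0,0],[1,-0.3,0,0,0,0,0]]]' 60; python3 st.py
```

```text
time: 14.32
tool_pos: [0.464, 0.2848, 0.2257]
tcp_rot: [0.451, -3.106, 0.002]
wrist_force: [-7.1, -1.7, 1.9]
width: 0.306
t 14.325 d 0.0361 lat 0.1413 z 0.2257 F ex,ey,z -7.3 0.4 1.9 M [-0.16  1.05  0.1 ] w 0.306 toolz [-0.003  -0.0019 -1.    ] yaw 16.52
```

```bash
python3 -m jog '[[[1,-0.1,0,0,0,0,0],[1,-0.2,0,0,0,0,0]]]' 60; python3 st.py
```

```text
time: 14.58
tool_pos: [0.4646, 0.2851, 0.2256]
tcp_rot: [0.45, -3.102, 0.004]
wrist_force: [-11.9, -3.0, 7.6]
width: 0.305
t 14.575 d 0.0355 lat 0.1413 z 0.2256 F ex,ey,z -12.2 0.5 7.6 M [-0.37  1.75  0.16] w 0.305 toolz [-0.007  -0.0035 -1.    ] yaw 16.51
```

```bash
python3 -m jog '[[[1,-0.1,0,0,0,0,0],[1,-0.2,0,0,0,0,0],[1,-0.2,0,0,0,0,0]]]' 60; python3 st.py
python3 - <<'E'
from h import *
cv2.imwrite("pics/k_wrist.png",bot.read_camera("wrist")[:,:,::-1])
S=bot.read_camera("side")[:,:,::-1]; cv2.imwrite("pics/k_side.png",cv2.resize(S[140:260,220:360],None,fx=5,fy=5,interpolation=cv2.INTER_CUBIC))
E
```

```text
time: 14.95
tool_pos: [0.4653, 0.2853, 0.2255]
tcp_rot: [0.45, -3.098, 0.005]
wrist_force: [-15.0, -4.2, 12.4]
width: 0.307
t 14.95 d 0.0348 lat 0.1414 z 0.2255 F ex,ey,z -15.6 0.3 12.4 M [-0.57  2.37  0.15] w 0.307 toolz [-0.0108 -0.005  -0.9999] yaw 16.51
```

View pics/k_wrist.png

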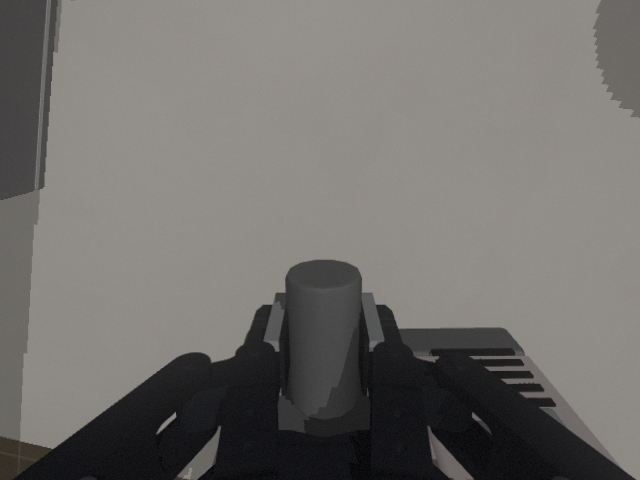

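View pics/k_side.png

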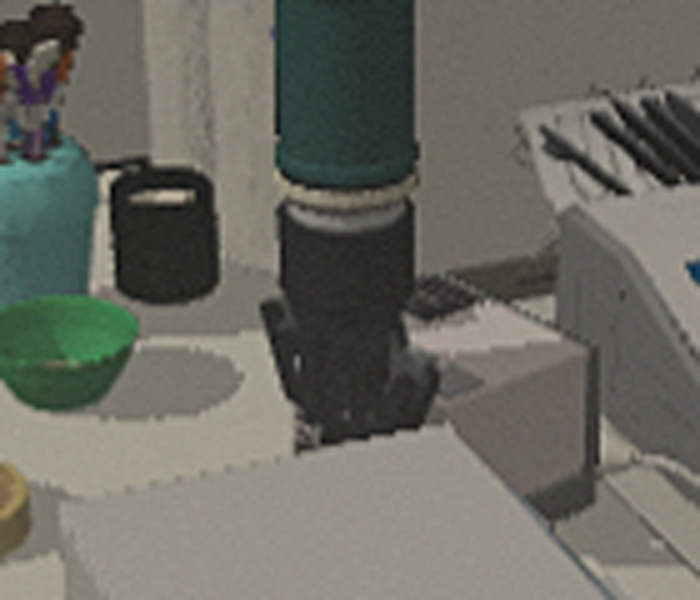

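```bash
python3 -m jog '[[[1,0.2,0,0,0,0,0],[1,0.4,0,0,0,0,0],[1,0.4,0,0,0,0,0],[0.45,0.4,0,0,0,0,0],[0.45,0.4,0,0,0,0,0],[0.45,0.4,0,0,0,0,0]]]' 60; python3 st.py
python3 - <<'E'
from h import *
cv2.imwrite("pics/l_wrist.png",bot.read_camera("wrist")[:,:,::-1])
E
```

```text
time: 15.8
tool_pos: [0.4656, 0.2854, 0.2266]
tcp_rot: [-0.45, 3.107, 0.0]
wrist_force: [-1.0, -0.6, 0.0]
width: 0.55
t 15.8 d 0.0345 lat 0.1414 z 0.2266 F ex,ey,z -1.1 -0.3 0.0 M [-0.06  0.01  0.02] w 0.55 toolz [ 1.9e-03  3.0e-04 -1.0e+00] yaw 16.5
```

View pics/l_wrist.png

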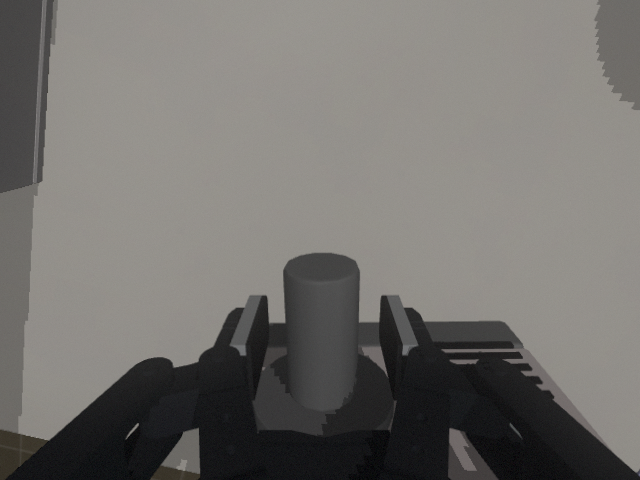

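```bash
python3 -m jog '[[[0.45,0,0,-1.5,0,0,0],[0.45,0,0,-4,0,0,0],[0.45,0,0,-8,0,0,0],[0.3,2,0,-12,0,-0.1,0],[0.2,5,0,-14,0,-0.2,0],[0,9,0,-14,0,-0.3,0],[0,12.5,0,-13.5,0,-0.4,0],[0,14.5,0,-13,0,-0.45,0],[0,14.5,0,-13,0,-0.45,0],[0,14.5,0,-13,0,-0.45,0]]]' 60; python3 st.py
python3 - <<'E'
from h import *
import json
bot.read_state();W=bot.camera_model("wrist")
im=bot.read_camera("wrist")[:,:,::-1]
cv2.imwrite("pics/m_wrist.png",im)
cv2.imwrite("pics/z_m.png",cv2.resize(im[225:405,260:460],None,fx=4,fy=3.3333333,interpolation=cv2.INTER_CUBIC))
json.dump({k:np.asarray(v).tolist() for k,v in W.items()},open("m_W.json","w"))
E
```

```text
time: 17.1
tool_pos: [0.3264, 0.2444, 0.3575]
tcp_rot: [-0.387, 2.665, 0.089]
wrist_force: [0.3, 1.0, 1.1]
width: 0.997
t 17.1 d 0.1795 lat 0.1416 z 0.3575 F ex,ey,z 0.5 0.9 1.1 M [-0.02  0.16  0.05] w 0.997 toolz [ 0.4185  0.1242 -0.8997] yaw 16.51
```

View pics/m_wrist.png

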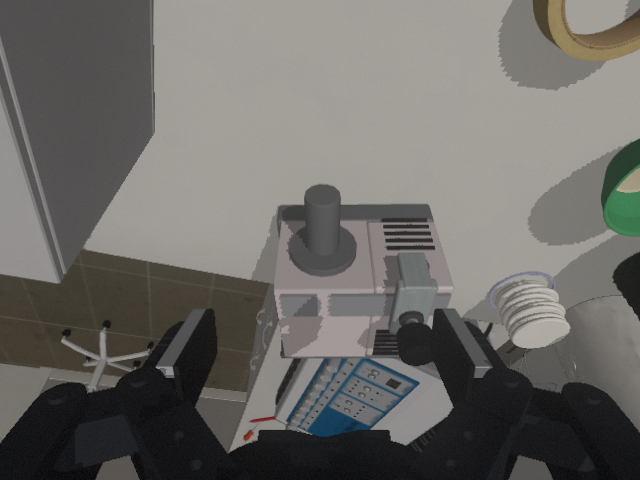

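View pics/z_m.png

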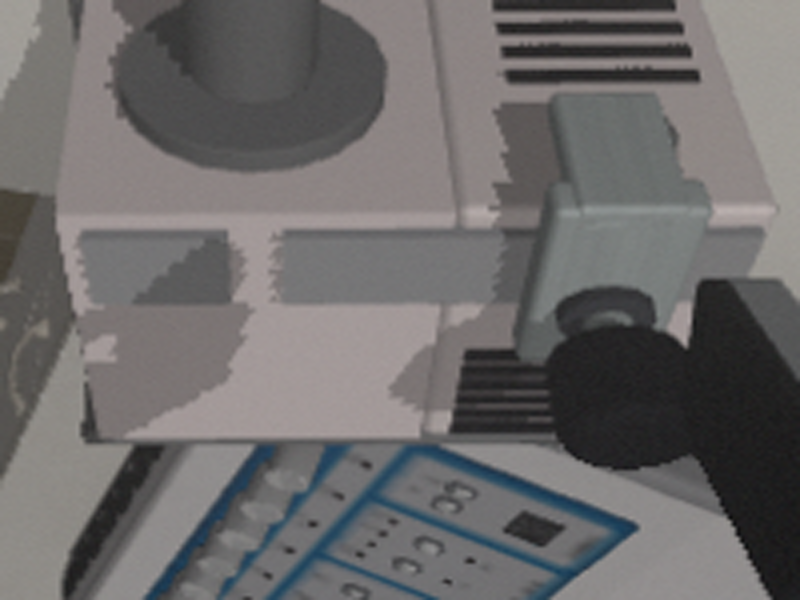

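```bash
python3 - <<'E'
from h import *
import json
W={k:np.array(v) for k,v in json.load(open("m_W.json")).items()};W["k1"]=float(W["k1"])
ex=np.array([np.cos(np.radians(16.5)),np.sin(np.radians(16.5)),0]);ey=np.array([-ex[1],ex[0],0])
zc=lambda x,y:((x-1.5)/4+260,(y-1.17)/3.3333+225)
for n,p,z in [("flange shoulder top",zc(250,170),.099),("flange outer top",zc(252,148),.099),("face top edge",zc(260,215),.110)]:
    q=onplane(W,*p,z);print(n,q,q@ex,q@ey)
q=onplane(W,323,186,.056);print("handle end bottom",q@ex,q@ey)
q=onplane(W,323,203,.084);print("handle end top",q@ex,q@ey)
print(delta((.4966,.3675,.38),Rdown(16.5)))
E
```

```text
flange shoulder top [0.49621019 0.29313384 0.099     ] 0.5590306361676534 0.1401312039070804
flange outer top [0.48820505 0.29119789 0.099     ] 0.5508053083247259 0.14054855878585196
face top edge [0.49889264 0.2960193  0.11      ] 0.5624221324624479 0.1421359864377923
handle end bottom 0.5014421222107778 0.1408502567279314
handle end top 0.49539604978756185 0.14088180052854365
[-18.784   6.972   6.593   0.      0.451  -0.   ]
```

```bash
python3 -m jog '[[[0,-3,1,0,0,0.08,0],[0,-7,2.5,1.5,0,0.17,0],[0,-11,4,3.2,0,0.26,0],[0,-15,5.5,5,0,0.36,0],[0,-18.8,7,6.6,0,0.451,0],[0,-18.8,7,6.6,0,0.451,0],[0,-18.8,7,6.6,0,0.451,0]]]' 60; python3 st.py
python3 - <<'E'
from h import *
import json
bot.read_state();W=bot.camera_model("wrist")
im=bot.read_camera("wrist")[:,:,::-1]
cv2.imwrite("pics/n_wrist.png",im)
json.dump({k:np.asarray(v).tolist() for k,v in W.items()},open("n_W.json","w"))
E
```

```text
time: 18.02
tool_pos: [0.4965, 0.3673, 0.3774]
tcp_rot: [0.45, -3.107, 0.002]
wrist_force: [-0.3, -0.4, 0.3]
width: 1.003
t 18.025 d -0.0185 lat 0.2112 z 0.3774 F ex,ey,z -0.4 -0.3 0.3 M [-0.06 -0.   -0.03] w 1.003 toolz [-0.002  -0.0018 -1.    ] yaw 16.47
```

View pics/n_wrist.png

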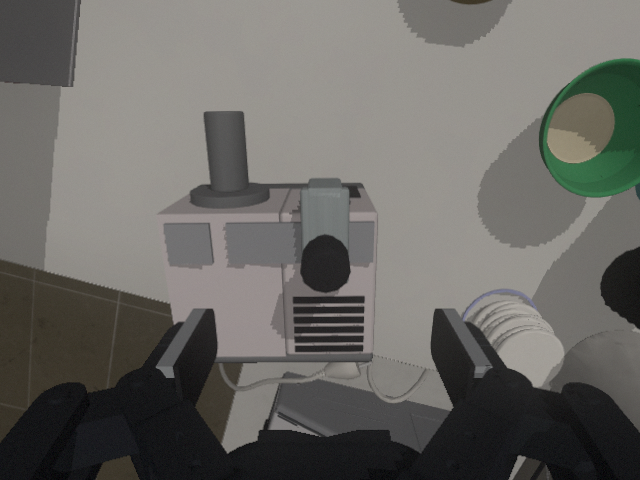

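```bash
python3 - <<'E'
from h import *
import json
W={k:np.array(v) for k,v in json.load(open("n_W.json")).items()};W["k1"]=float(W["k1"])
ex=np.array([np.cos(np.radians(16.5)),np.sin(np.radians(16.5)),0]);ey=np.array([-ex[1],ex[0],0])
im=cv2.imread("pics/n_wrist.png");m=(im.max(2)<60).astype(np.uint8)
n,l,st,c=cv2.connectedComponentsWithStats(m)
k=l[262,326];print(st[k],c[k])
for z in (.1605,.148,.1355): q=onplane(W,*c[k],z);print(z,q@ex,q@ey)
th=np.linspace(0,6.28,100)
for a in (.5785,.5805,.5825):
  C=a*ex+.2113*ey
  q=np.vstack([proj(W,C+np.array([0,0,z])+.014*(np.outer(np.cos(th),ex)+np.outer(np.sin(th),ey))) for z in(.1355,.1605)])
  print(a,q.min(0),q.max(0))
E
```

```text
[ 301  235   49   57 2244] [324.86853832 263.79233512]
0.1605 0.5760376155392499 0.2112186223408946
0.148 0.5813248872684227 0.21124663751040632
0.1355 0.5866121589975956 0.2112746526799181
0.5785 [298.84169379 228.93629853] [351.19735131 291.59237646]
0.5805 [298.921762   232.18111705] [351.11147991 294.87232218]
0.5825 [299.00138372 235.40736933] [351.02608521 298.13175094]
```

```bash
python3 -m jog '[[[0.3,0,0,1.5,0,0,0],[0.3,0,0,3.5,0,0,0],[0.3,0,0,5.5,0,0,0],[0.3,0,0,6.8,0,0,0],[0.3,0,0,7.1,0,0,0],[0.3,0,0,7.1,0,0,0]]]' 60; python3 st.py
python3 - <<'E'
from h import *
cv2.imwrite("pics/o_wrist.png",bot.read_camera("wrist")[:,:,::-1])
S=bot.read_camera("side")[:,:,::-1]; cv2.imwrite("pics/o_side.png",cv2.resize(S[140:260,220:360],None,fx=5,fy=5,interpolation=cv2.INTER_CUBIC))
E
```

```text
time: 18.82
tool_pos: [0.4958, 0.3674, 0.3073]
tcp_rot: [0.451, -3.108, 0.001]
wrist_force: [-0.4, 0.4, 0.4]
width: 0.698
t 18.825 d -0.0178 lat 0.2115 z 0.3073 F ex,ey,z -0.3 0.5 0.4 M [-0.02 -0.01  0.01] w 0.698 toolz [-8.e-04 -9.e-04 -1.e+00] yaw 16.51
```

View pics/o_wrist.png

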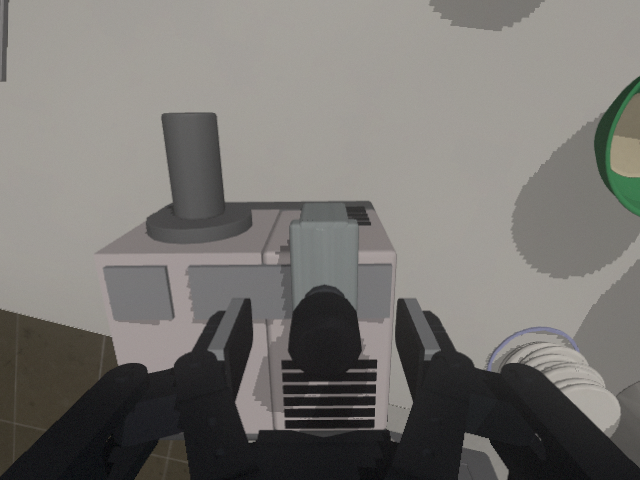

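View pics/o_side.png

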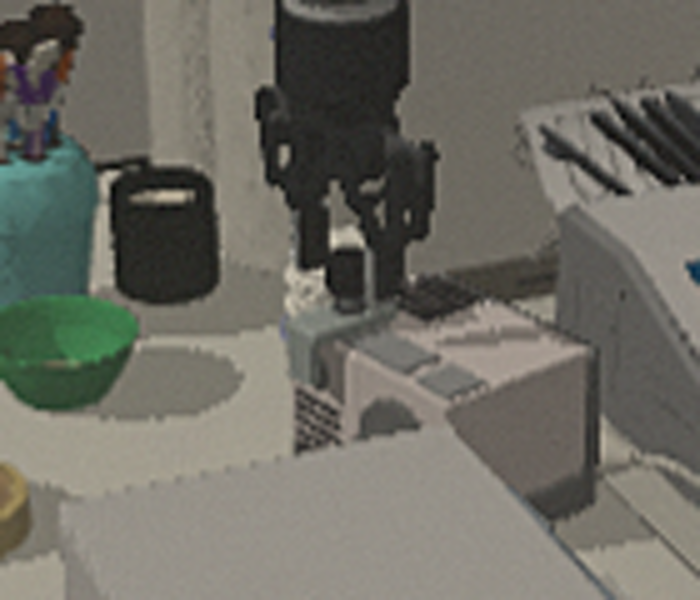

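```bash
python3 -m jog '[[[1,0,0,0.05,0,0,0],[1,0,0,0.05,0,0,0],[1,0,0,0.05,0,0,0],[1,0,0,0.05,0,0,0],[1,0,0,0.05,0,0,0]]]' 70; python3 st.py
```

```text
time: 19.55
tool_pos: [0.4959, 0.3675, 0.3078]
tcp_rot: [-0.451, 3.109, -0.0]
wrist_force: [-1.3, -0.5, 5.7]
width: 0.3
t 19.55 d -0.018 lat 0.2115 z 0.3078 F ex,ey,z -1.4 -0.1 5.7 M [-0.1   0.16 -0.03] w 0.3 toolz [ 2.e-04 -1.e-04 -1.e+00] yaw 16.51
```

```bash
python3 -m jog '[[[1,0,0,-0.3,0,0,0],[1,0,0,-0.6,0,0,0],[1,0,0,-0.9,0,0,0],[1,0,0,-1.2,0,0,0],[1,0,0,-1.3,0,0,0],[1,0,0,-1.3,0,0,0]]]' 70; python3 st.py
python3 - <<'E'
from h import *
S=bot.read_camera("side")[:,:,::-1]; cv2.imwrite("pics/p_side.png",cv2.resize(S[140:260,220:360],None,fx=5,fy=5,interpolation=cv2.INTER_CUBIC))
cv2.imwrite("pics/p_wrist.png",bot.read_camera("wrist")[:,:,::-1])
E
```

```text
time: 20.3
tool_pos: [0.4958, 0.3673, 0.3197]
tcp_rot: [0.451, -3.108, 0.001]
wrist_force: [4.5, 2.6, -7.1]
width: 0.3
t 20.3 d -0.0178 lat 0.2114 z 0.3197 F ex,ey,z 5.1 1.2 -7.1 M [ 0.43 -0.8   0.  ] w 0.3 toolz [-5.e-04 -9.e-04 -1.e+00] yaw 16.51
```

View pics/p_side.png

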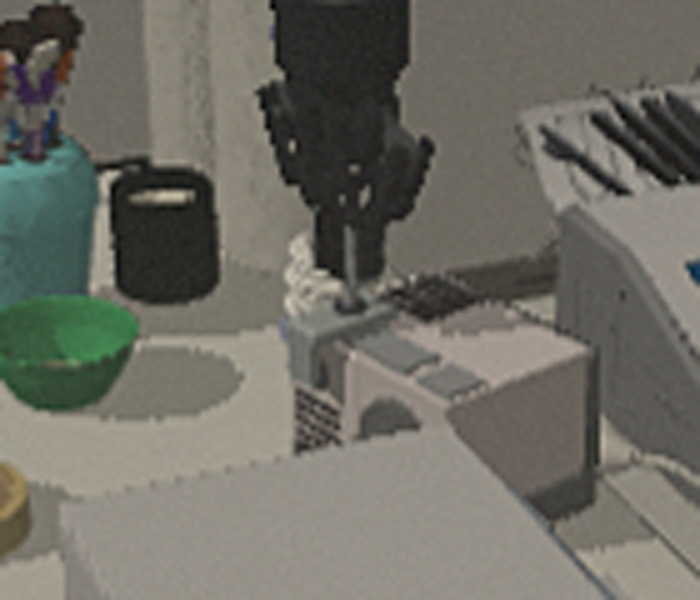

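View pics/p_wrist.png

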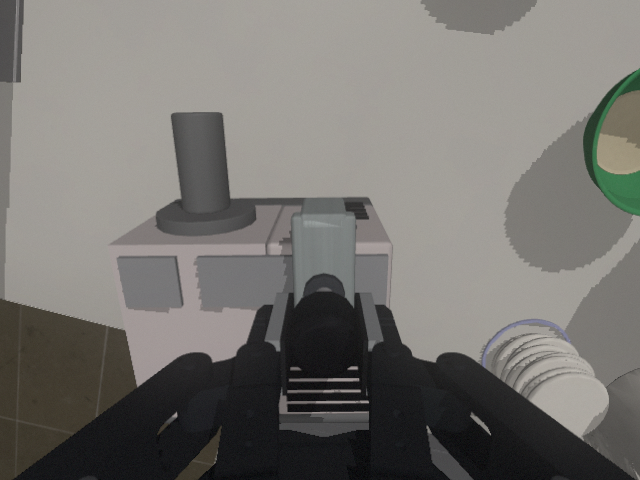

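```bash
python3 -m jog '[[[1,-0.05,-0.3,0,0,0,0],[1,-0.1,-0.8,0,0,0,0],[1,-0.1,-1.4,0,0,0,0],[1,-0.1,-2,0,0,0,0]]]' 70; python3 st.py
```

```text
time: 20.9
tool_pos: [0.5022, 0.3479, 0.3196]
tcp_rot: [0.45, -3.107, 0.002]
wrist_force: [1.6, 1.6, -7.7]
width: 0.296
t 20.9 d -0.0184 lat 0.1909 z 0.3196 F ex,ey,z 2.0 1.1 -7.7 M [ 0.31 -0.25  0.04] w 0.296 toolz [-0.0019 -0.0014 -1.    ] yaw 16.5
```

```bash
python3 -m jog '[[[1,0,-0.5,0,0,0,0],[1,0,-1,0,0,0,0],[1,0,-1.5,0,0,0,0],[1,0,-2,0,0,0,0]]]' 70; python3 st.py
```

```text
time: 21.4
tool_pos: [0.508, 0.3289, 0.3198]
tcp_rot: [0.451, -3.108, 0.001]
wrist_force: [1.5, 0.6, -7.5]
width: 0.301
t 21.4 d -0.0185 lat 0.1711 z 0.3198 F ex,ey,z 1.6 0.1 -7.5 M [ 0.26 -0.16 -0.  ] w 0.301 toolz [-0.0013 -0.0011 -1.    ] yaw 16.5
```

```bash
python3 -m jog '[[[1,0,-0.6,0,0,0,0],[1,0,-1.2,0,0,0,0],[1,0,-1.8,0,0,0,0],[1,0,-2.4,0,0,0,0]]]' 70; python3 st.py
```

```text
time: 21.9
tool_pos: [0.515, 0.3059, 0.3199]
tcp_rot: [0.451, -3.108, 0.001]
wrist_force: [0.7, 1.5, -6.9]
width: 0.299
t 21.9 d -0.0187 lat 0.147 z 0.3199 F ex,ey,z 1.1 1.3 -6.9 M [ 0.29 -0.09 -0.  ] w 0.299 toolz [-9.e-04 -9.e-04 -1.e+00] yaw 16.5
```

```bash
python3 -m jog '[[[1,0,-0.3,0,0,0,0],[1,0,-0.57,0,0,0,0],[1,0,-0.57,0,0,0,0]]]' 70; python3 st.py
```

```text
time: 22.28
tool_pos: [0.5166, 0.3005, 0.3199]
tcp_rot: [0.451, -3.108, 0.002]
wrist_force: [0.9, 0.4, -7.3]
width: 0.299
t 22.275 d -0.0187 lat 0.1414 z 0.3199 F ex,ey,z 1.0 0.1 -7.3 M [-0.14 -0.22  0.05] w 0.299 toolz [-6.0e-04 -1.5e-03 -1.0e+00] yaw 16.5
```

```bash
python3 -m jog '[[[1,0,0,0.2,0,0,0],[1,0,0,0.4,0,0,0],[1,0,0,0.6,0,0,0],[1,0,0,0.6,0,0,0]]]' 70; python3 st.py
```

```text
time: 22.78
tool_pos: [0.5165, 0.3008, 0.3139]
tcp_rot: [0.451, -3.108, 0.001]
wrist_force: [-0.1, -1.4, -5.8]
width: 0.298
t 22.775 d -0.0188 lat 0.1418 z 0.3139 F ex,ey,z -0.5 -1.3 -5.8 M [-0.14 -0.11  0.03] w 0.298 toolz [-7.e-04 -9.e-04 -1.e+00] yaw 16.51
```

```bash
python3 -m jog '[[[1,0,0,0.2,0,0,0],[1,0,0,0.4,0,0,0],[1,0,0,0.55,0,0,0],[1,0,0,0.55,0,0,0]]]' 70; python3 st.py
```

```text
time: 23.28
tool_pos: [0.5165, 0.3009, 0.3085]
tcp_rot: [0.451, -3.108, 0.001]
wrist_force: [0.4, -0.3, -4.3]
width: 0.299
t 23.275 d -0.0188 lat 0.1418 z 0.3085 F ex,ey,z 0.3 -0.4 -4.3 M [-0.11 -0.02 -0.02] w 0.299 toolz [-6.e-04 -7.e-04 -1.e+00] yaw 16.51
```

Pin is down to about 1 mm and the spring force has fallen accordingly. I'll release and lift off.

```bash
python3 -m jog '[[[1,0,0,0.05,0,0,0],[0.4,0,0,0.05,0,0,0],[0.3,0,0,0.05,0,0,0],[0.3,0,0,0.05,0,0,0],[0.3,0,0,-1.5,0,0,0],[0.3,0,0,-4,0,0,0],[0.1,0,0,-7,0,0,0],[0,2,0,-10,0,0,0],[0,5,0,-10,0,0,0],[0,6,0,-10,0,0,0],[0,6,0,-10,0,0,0]]]' 70; python3 st.py
python3 - <<'E'
from h import *
import json
bot.read_state();W=bot.camera_model("wrist")
im=bot.read_camera("wrist")[:,:,::-1]
cv2.imwrite("pics/q_wrist.png",im)
S=bot.read_camera("side")[:,:,::-1]; cv2.imwrite("pics/q_side.png",cv2.resize(S[140:260,220:360],None,fx=5,fy=5,interpolation=cv2.INTER_CUBIC))
json.dump({k:np.asarray(v).tolist() for k,v in W.items()},open("q_W.json","w"))
E
```

```text
time: 24.65
tool_pos: [0.4587, 0.2838, 0.409]
tcp_rot: [-0.451, 3.109, -0.001]
wrist_force: [0.1, -0.2, 0.2]
width: 0.999
t 24.65 d 0.0415 lat 0.1418 z 0.409 F ex,ey,z 0.0 -0.2 0.2 M [0.01 0.01 0.02] w 0.999 toolz [ 2.e-04 -4.e-04 -1.e+00] yaw 16.52
```

View pics/q_wrist.png

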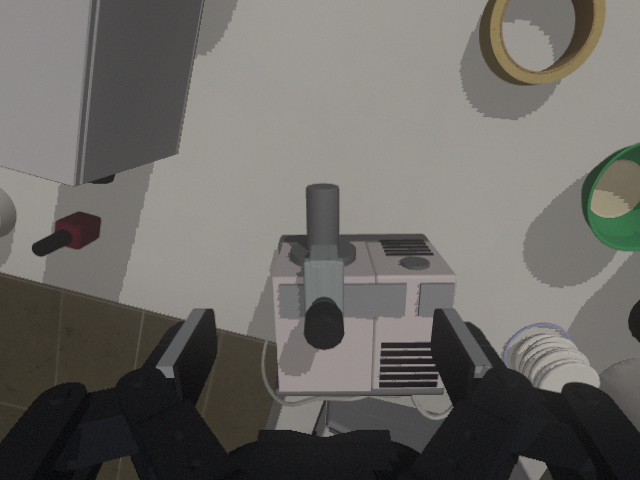

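View pics/q_side.png

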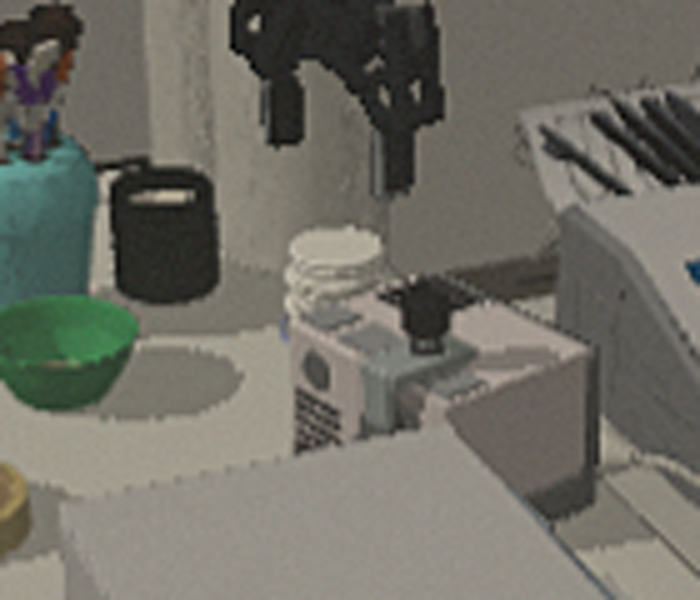

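```bash
python3 - <<'E'
from h import *
import json
W={k:np.array(v) for k,v in json.load(open("q_W.json")).items()};W["k1"]=float(W["k1"])
S=bot.camera_model("side")
ex=np.array([np.cos(np.radians(16.5)),np.sin(np.radians(16.5)),0]);ey=np.array([-ex[1],ex[0],0])
im=cv2.imread("pics/q_wrist.png");m=(im.max(2)<60).astype(np.uint8)
n,l,st,c=cv2.connectedComponentsWithStats(m);k=l[323,323];print(st[k],c[k])
th=np.linspace(0,6.28,100)
C=.5808*ex+.1413*ey
for dz in (0,.005,.012):
  P=np.vstack([C+np.array([0,0,z+dz])+.014*(np.outer(np.cos(th),ex)+np.outer(np.sin(th),ey)) for z in(.1355,.1605)])
  for n,cm in(("w",W),("s",S)):
    q=proj(cm,P);print(dz,n,q.min(0).round(1),q.max(0).round(1))
s=cv2.imread("pics/q_side.png")
print("side knob top approx", 140+284/5,"bottom",140+338/5,"x",220+400/5,220+448/5)
E
```

```text
[ 304  297   40   52 1623] [323.56438694 324.0745533 ]
0 w [302.6 297.3] [344.6 351.7]
0 s [299.1 195.9] [309.1 208.3]
0.005 w [302.2 300.7] [345.  356.3]
0.005 s [299.1 194.3] [309.1 206.7]
0.012 w [301.6 305.7] [345.5 363. ]
0.012 s [299.1 192. ] [309.1 204.4]
side knob top approx 196.8 bottom 207.6 x 300.0 309.6
```

```bash
python3 -m jog '[[[0,6,0,-4,0,0,0],[0,6,0,-4,0,0,0]]]'
python3 - <<'E'
from workcell import bot
import cv2
cv2.imwrite("pics/r_top.png",bot.read_camera("top")[:,:,::-1])
E
```

```text
time: 25.0
tool_pos: [0.4012, 0.2669, 0.4503]
tcp_rot: [-0.451, 3.108, 0.0]
wrist_force: [-0.1, -0.1, 0.6]
width: 0.999
```

View pics/r_top.png

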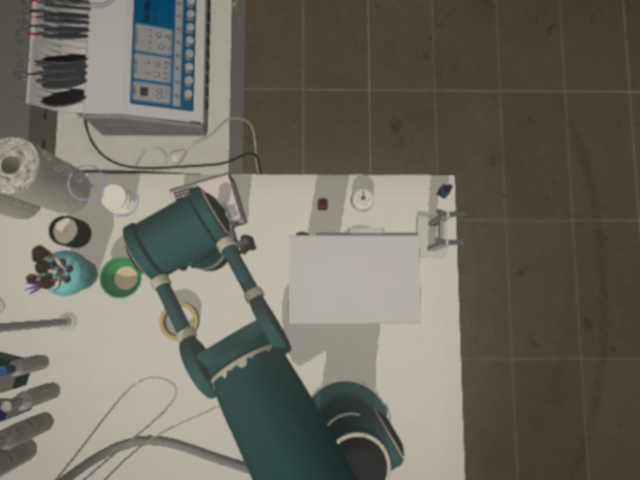

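The top view shows the stand empty and both polish bottles (322,203 and 444,190) and the timer (362,200) where they started. Nothing is near the gripper, so I'm handing the job in.

```bash
python3 -c "
from workcell import bot
print(bot.finish_job())"
```

```text
the job is handed in; nothing more can be done
None
```

The cartridge is in the bore, nose first, and the keeper is locked behind its flange. I handed the job in at about 25 s of the 54 s allowed.

- **Insertion:** I gripped the handle, lined the cartridge up using the wrist camera, and slid it in with no noticeable side force. It stopped 1.8 mm past my estimate of where the flange would meet the face. I then pressed to about 16 N, well under the limits.
- **Keeper:** I lifted the knob about 12 mm against roughly 7 N and slid it 70 mm with about 1 N, so the tongue crossed without hitting anything. The spring force eased as I lowered the knob. I let go with it about 1 mm above its starting height, and the pin dropped the rest of the way.
- **Last checks:** The wrist and side pictures put the knob at its pin-down height, over the bore axis to within about 1 mm. The gripper was clear, with no force on it. The top view showed both polish bottles and the timer where they started.
- **Where readings disagreed:**
  - The top camera placed the knob about 5 mm sideways from the wrist camera. I trusted the wrist camera, and both the insertion and the pin drop agreed with it.
  - One picture put the flange's shoulder about 3 mm in front of the face, which is within that picture's error. The stop I felt and the tongue crossing freely both say the flange is home.

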